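# Cheese stall: turn up the tasting cup and offer a cheese in the tongs

### The job

Turn the upside-down tasting cup mouth-up so that it stands on the counter, and let go of it. Then take the tongs and with them, never touching the cheese with the gripper itself, pick the little round cheese off its wooden stand and finish while still holding it in the tongs, lifted over the middle of the cup's mouth and at least 3 cm clear above its rim. Do not disturb the other goods on the counter.

Things in the scene. Friction and masses are not known exactly. Their poses are not given: they have to be found in the camera images.
- cup: Plain earthenware tasting cup, a straight cylinder 60 mm across and 60 mm tall, walls 4 mm, bottom 6 mm, no handle, about 130 g; starts mouth-down on the counter. Origin: centre of its mouth (rim plane). Its z axis points from the mouth to the closed bottom: up at the start, down when mouth-up.
- cup_base (a point): Centre of the outside of the cup's closed bottom, 60 mm from the mouth along the cup's axis.
- tongs: Steel spring tongs, 237 mm long, about 100 g, on the counter with both arms side by side (they open and close horizontally). Origin: on their underside, midway between the arms at the place to grip, at the centre of mass; x points to the jaws, z up. The pivot is an upright cylinder 36 mm across and high, 110 mm behind. Open, they measure 60 mm over the arms' outsides at the origin.
- jaw_left: The tongs' arm and jaw on the tongs' +y side: a strip 3 mm thick and 20 mm high (8 to 28 mm above the underside), ending in a jaw 36 mm high (0 to 36 mm) and about 40 mm long. Its origin is on the pivot axis.
- jaw_right: The same on the tongs' -y side. A spring opens the arms: squeezed to 53 mm over the outsides at the tongs' origin (about 6 N a side) they can be carried, the jaws still about 58 mm apart; closed on the cheese they are parallel, 40 mm over the outsides, the spring then taking about 9 N a side.
- tongs_tip (a point): Point midway between the two jaws, 90 mm ahead of the tongs' origin and 18 mm above their underside; the jaws stand about 70 mm apart inside when open.
- cheese: Small pale round cheese, an upright cylinder 34 mm in diameter and 34 mm tall, about 40 g, alone on the wooden stand. Origin: centre of its underside.
- stand: Round wooden serving board, fixed, 110 mm in diameter and 18 mm high, on which the cheese stands near the middle. Origin: centre of its underside, on the counter.
- spice_tin: Bystander: small metal tin, 36 mm across, 30 mm high. Origin at its underside.
- wrapped_bar: Bystander: bar in gold foil, 45 x 30 x 24 mm. Origin at its underside.
- soap_bar: Bystander: bar of pale soap, 40 x 26 x 20 mm, on the side near the robot. Origin at its underside.
- walnut_box: Bystander: little dark wooden box, 36 x 44 x 28 mm, on the side near the robot. Origin at its underside.
- honey_jar: Bystander: jar of honey, 68 mm across, 95 mm high, at the right. Origin at its underside.
- yellow_gourd_center (a point): Bystander: centre of a round yellow gourd, 84 mm across, at the left.
Mind the look-alikes: they are no part of the job. Several things look just like the cup: the one meant starts nearest to the robot's base. Leave any black look-alike of the tongs alone.

How it is judged:
By the outcome, as a careful person would: the job done as asked, in the order asked, and still so for the second after the job is handed in, while the arm keeps its last pose, push and grip.
It also fails if it takes over 72 s, if anything falls off the work surface, if the arm or the gripper's body presses on something with over 40 N, if the wrist force passes 120 N, or if a joint passes its speed limit or range.

### The arm

A 6-joint arm with a two-finger parallel gripper is mounted at the origin on the work surface. World frame = base frame: x ahead of the robot, y to its left, z up, the work surface at z = 0. Lengths are in m, angles in rad, forces in N, time in s.
With the tool pointing down it reaches from about 0.3 to 0.775 m from the base axis. Payload 14.6 kg.
Tool frame: the origin (TCP) lies at the very end of the fingers, on their centre line; the grasp point (between the pads) lies 19 mm behind it (ctrl.hold_point_z is the distance from the TCP to the grasp point, in m); x points along the fingers, y is the direction in which the jaws open and shut, and the axes are right-handed (so a half turn about x gives the same grasp; the last joint's range is limited). The gripper opens to 94 mm and grips with 3 to 60 N. Pads are 16 mm wide; open, the fingers measure 119 mm over their backs; the gripper's body (75 mm by 177 mm) begins 78 mm behind the grasp point.
Start: joints at [-1.33, 0.3, 1.521, -0, 1.321, -0.067], TCP at [0.167, -0.524, 0.205] pointing down, gripper open.
Joint ranges: [-3.03, 3.03], [-0.79, 2.21], [0.23, 2.52], [-1.04, 4.18], [0, 3.07], [-2.55, 2.55]. Speed limits (rad/s): [2.22, 2.22, 2.57, 3.14, 3.14, 3.14].

### API

Orientations are given as [roll, pitch, yaw] about the fixed x, y, z axes, in that order (R = Rz(yaw) Ry(pitch) Rx(roll)).
In Python, from station import get_obs, camera, ticket, ctrl gives the robot as it stands.
- The arm moves only by the tool step_arm, never from a script. Its argument "motion" is a list that holds one entry, the list of rows, each a list of 6 numbers: the shift along the tool's x, y, z in m, then the turn, a rotation vector about the tool's x, y, z in degrees. A call has 1 to 12 rows; each row shifts and turns the commanded pose from where the row before left it, along the tool's axes as they then stand; what a row does not reach is not made up. A row lasts 1/8 s, in which the tool goes at most 62.5 mm and 10.7 degrees, less where a joint would pass 70% of its speed; a pose out of reach is approached as far as the arm can. A call is refused whole if a number of a shift passes 0.0625 or a number of a turn 10.7, either way. A call with a gripper value outside its range is refused whole. "fingers" is the finger opening in m, from 0 to 0.094, set as the call begins (left out, the last holds). The fingers move at their own pace and stop on an object; "squeeze" is the grip in N (left out, the last holds). Time passes only in rows, so rows that do not move let the fingers close. It gives the time, the measured TCP pose, the force and the opening at its end, in the units of the state.
- get_obs(): the state, without advancing time (a new reading comes with each control period).
- camera(name): name is "scene" or "top"; returns a dict with "pixels" (384x512x3 uint8, red, green, blue), "fx", "fy", "cx", "cy" (pixels), "extrinsics" (4x4, takes a point from world to camera coordinates). Camera axes: x right, y up, looking along -z (the intrinsics and any distortion apply to the point x, -y, -z); pixel columns grow to the right and rows downward; lengths in m; the calibration is good to about 2 mm. A picture is of the moment at which its call begins. There is no depth.
- ticket.hand_in(): hands the job in, once; it reports no verdict.
The state is a dict: "time_s": time; "qpos": joint angles; "joint_vel": joint speeds; "tau": joint torques, N m; "ee_pos": TCP position; "eef_rot": TCP orientation; "force": force on the tool from outside, world axes, zero at the start; "moment": the same for the moment, N m; "grip_width": finger opening in m.
Only numpy, scipy, OpenCV 4.12 (cv2) and the standard library are available. Lean on these libraries where they do the work, as an engineer would, in place of code of your own. Each camera call takes 0.05 s, during which the arm holds its last target.

## Working session

There is one attempt and no reset: what is moved stays moved. The work goes in short steps, Python scripts to look and compute and a tool call to move; the robot and the scene stay as the last step left them, time stands still between calls to the robot, and variables do not carry over. Pictures are saved under pics/ and viewed, and the job is handed in when it is done.

Besides the shell and the picture viewer there is one more tool, called after ">>>" as a command line: name --argument value ..., lists and objects as JSON in quotes. step_arm: Moves the arm, as the interface text tells. Its arguments: {"type":"object","properties":{"motion":{"type":"array","items":{"type":"array","items":{"type":"array","items":{"type":"number"}}}},"fingers":{"type":"number"},"squeeze":{"type":"number"}},"required":["motion"]}

```bash
ls; mkdir -p pics; python3 - <<'E'
from station import get_obs, camera
import cv2,numpy as np
print(get_obs())
for n in("scene","top"):
    c=camera(n); cv2.imwrite(f"pics/{n}0.png",cv2.resize(c["pixels"][:,:,::-1],(768,576),interpolation=cv2.INTER_CUBIC))
    print({k:(v.tolist() if hasattr(v,'tolist') else v) for k,v in c.items() if k!="pixels"})
E
```

```text
pics
{'time_s': 0.0, 'qpos': array([-1.32959450e+00,  3.00502012e-01,  1.52161111e+00,  2.99820933e-07,
        1.32068122e+00, -6.66199579e-02]), 'joint_vel': array([ 0.00028841,  0.00124819, -0.00218345,  0.00112987,  0.00039808,
       -0.00253287]), 'tau': array([ 3.29821614e-04, -5.31805229e+01, -3.52730477e+01,  7.07738986e-02,
        2.43594573e-02, -9.89643763e-05]), 'ee_pos': array([ 0.16656282, -0.52388792,  0.20485667]), 'eef_rot': array([-1.63765795,  1.56959464,  1.81175641]), 'force': array([ 0.04554883, -0.56957605, -0.14768974]), 'moment': array([0.04004417, 0.0098715 , 0.02042727]), 'grip_width': 0.09384445595018599}
{'fx': 466.18183811051193, 'fy': 466.18183811051193, 'cx': 256.2185445031599, 'cy': 195.0289316415034, 'extrinsics': [[0.8516606996393116, 0.5238841356375546, -0.014814355104776748, -0.409349703136907], [-0.31957008400293846, 0.5415029543455114, 0.7775921243463296, 0.09733322480447532], [0.4153901949977068, -0.6575104279495311, 0.6285944821881527, -1.5521645906352297], [0.0, 0.0, 0.0, 1.0]]}
{'fx': 432.79839266462125, 'fy': 432.79839266462125, 'cx': 257.2438061149535, 'cy': 188.83774740224948, 'extrinsics': [[-0.0008417206582434411, -0.999784943102083, 0.020720980978174153, -0.00539955918702953], [0.9804559181463949, 0.003251495361262122, 0.19671202390709486, -0.49670358888386035], [-0.19673709380298177, 0.020481585004097146, 0.9802423274872785, -1.2069294819840855], [0.0, 0.0, 0.0, 1.0]]}
```

View pics/top0.png

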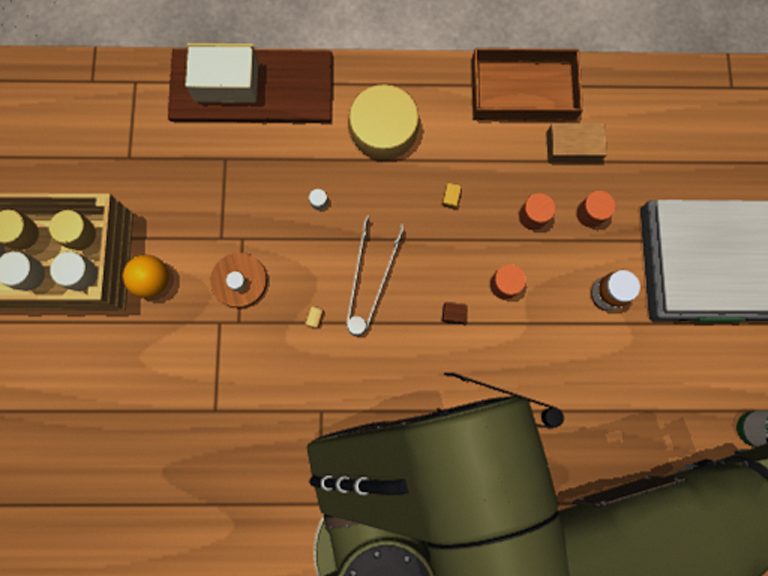

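View pics/scene0.png

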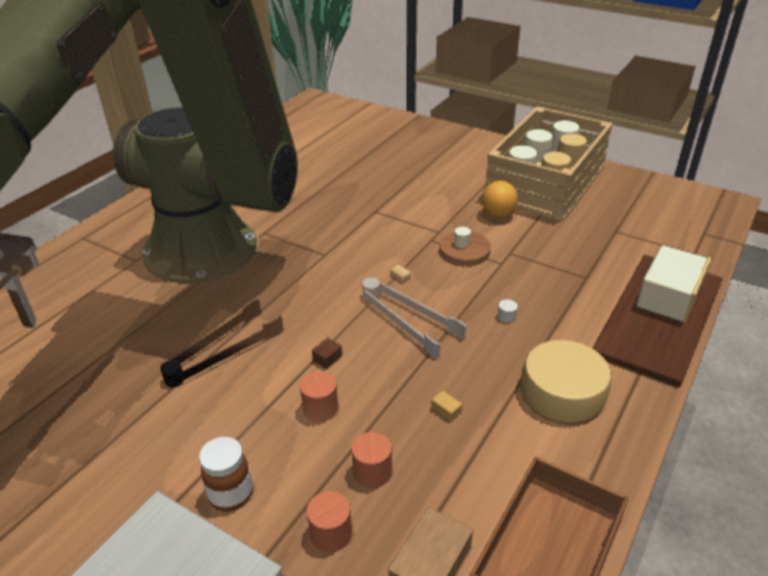

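Cup candidates in the top view (768x576): (510,281), (540,210), (598,208). The first is nearest the base at the bottom centre. The tongs could be the steel pair near (375,275) or the black pair near (500,395), so I take the steel ones. The cheese at (235,281) is on the stand; a similar white tin is at (318,198). I'll check these in close crops.

```bash
cat > h.py <<'E'
from station import get_obs, camera, ticket, ctrl
import cv2,numpy as np
from scipy.spatial.transform import Rotation as Ro
def ray(c,u,v):
    E=c["extrinsics"];R=E[:3,:3];t=E[:3,3]
    d=np.array([(u-c["cx"])/c["fx"],-(v-c["cy"])/c["fy"],-1.]);return -R.T@t,R.T@d
def unp(c,u,v,z):
    o,d=ray(c,u,v);return o+d*(z-o[2])/d[2]
def proj(c,P):
    P=np.atleast_2d(P);E=c["extrinsics"];q=P@E[:3,:3].T+E[:3,3]
    return np.c_[c["cx"]+c["fx"]*q[:,0]/-q[:,2],c["cy"]-c["fy"]*q[:,1]/-q[:,2]]
def crop(c,u0,v0,u1,v1,s,fn,pts=[]):
    im=c["pixels"][v0:v1,u0:u1,::-1];im=cv2.resize(im,None,fx=s,fy=s,interpolation=cv2.INTER_CUBIC)
    for p in pts:
        cv2.circle(im,(int((p[0]-u0+.5)*s),int((p[1]-v0+.5)*s)),1,(255,0,255),-1)
    cv2.imwrite("pics/"+fn,im)
E
python3 - <<'E'
from h import *
t=camera("top");s=camera("scene")
np.savez("c0.npz",t=t["pixels"],s=s["pixels"])
crop(t,135,120,425,230,2.7,"topc.png")
crop(s,200,140,360,330,3.1,"scenec.png")
print([a for a in dir(ctrl) if a[0]!='_'],ctrl.hold_point_z)
for n,u,v,z in [("cup",510,281,.06),("cup2",540,210,.06),("cup3",598,208,.06),("pivot",358,325,.036),("jl",366,220,.036),("jr",402,230,.036),("cheese",235,281,.052),("stand",238,280,.018),("honey",622,288,.095),("soap",314,317,.02),("walnut",455,313,.028),("wrapped",452,195,.024),("tin",318,198,.03)]:
    print(n,unp(t,(u+.5)/1.5-.5,(v+.5)/1.5-.5,z).round(3))
E
```

```text
['MotionError', 'hold_point_z'] 0.0188
cup [ 0.5   -0.243  0.06 ]
cup2 [ 0.644 -0.308  0.06 ]
cup3 [ 0.648 -0.424  0.06 ]
pivot [0.418 0.049 0.036]
jl [0.628 0.035 0.036]
jr [ 0.608 -0.037  0.036]
cheese [0.5   0.286 0.052]
stand [0.509 0.287 0.018]
honey [ 0.48  -0.446  0.095]
soap [0.435 0.136 0.02 ]
walnut [ 0.443 -0.14   0.028]
wrapped [ 0.686 -0.14   0.024]
tin [0.676 0.132 0.03 ]
```

View pics/topc.png

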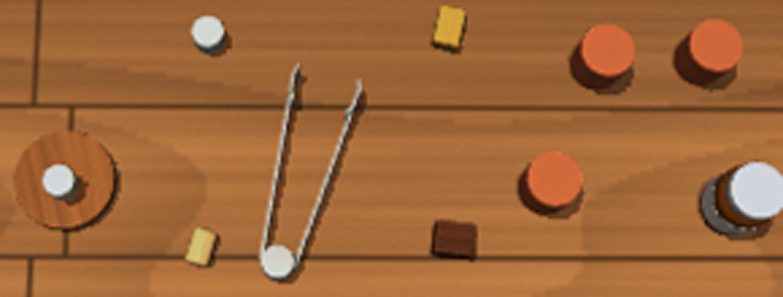

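View pics/scenec.png

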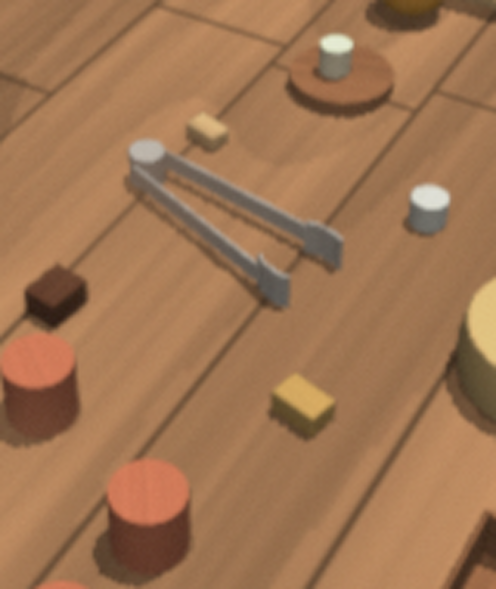

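```bash
cat >> h.py <<'E'
def circ(x,y,z,r,n=40):
    a=np.linspace(0,2*np.pi,n,endpoint=False);return np.c_[x+r*np.cos(a),y+r*np.sin(a),np.full(n,z)]
def tongs(px,py,yaw,w=None):  # pivot axis xy, yaw: outline pts
    c,s=np.cos(yaw),np.sin(yaw);R=np.array([[c,-s],[s,c]])
    L=[]
    for sg in(1,-1):
        for z in(0,.036):
            for x in np.linspace(.18,.219,6):
                L.append([x,sg*(.035),z])
    L=np.array(L);return np.r_[np.c_[L[:,:2]@R.T+[px,py],L[:,2]],circ(px,py,.036,.018),circ(px,py,0,.018)]
E
python3 - <<'E'
from h import *
t=camera("top");s=camera("scene")
P=np.r_[circ(.5,-.243,.06,.03),circ(.5,-.243,0,.03),circ(.509,.287,.018,.055),circ(.5,.286,.052,.017),circ(.5,.286,.018,.017),tongs(.418,.049,-.245),circ(.48,-.446,.095,.034),circ(.48,-.446,.0,.034)]
crop(t,135,120,425,230,2.7,"topo.png",proj(t,P))
crop(s,200,140,360,330,3.1,"sceneo.png",proj(s,P))
for n,c in(("t",t),("s",s)):
    hsv=cv2.cvtColor(c["pixels"],cv2.COLOR_RGB2HSV)
    m=((hsv[...,0]<12)&(hsv[...,1]>150)&(hsv[...,2]>(170 if n=="t" else 150))).astype(np.uint8)
    k,l,st,ce=cv2.connectedComponentsWithStats(m)
    for i in range(1,k):
        if st[i,4]>80: print(n,st[i],ce[i],unp(c,*ce[i],.06))
E
```

```text
t [391 127  20  19 297] [400.01346801 135.93265993] [ 0.6563264  -0.42902967  0.06      ]
t [351 129  19  19 295] [359.90508475 137.7220339 ] [ 0.65006042 -0.30894388  0.06      ]
t [331 176  20  20 315] [340.05714286 185.39365079] [ 0.5055433  -0.24430751  0.06      ]
```

View pics/topo.png

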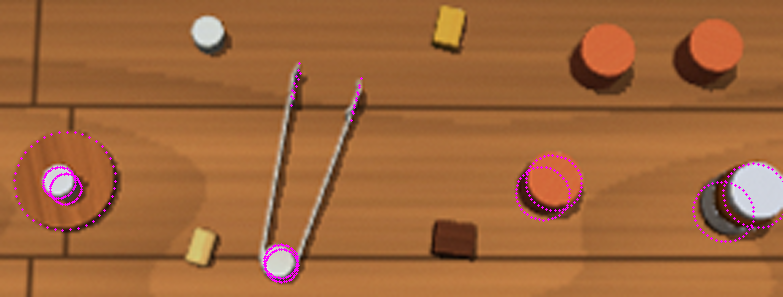

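View pics/sceneo.png

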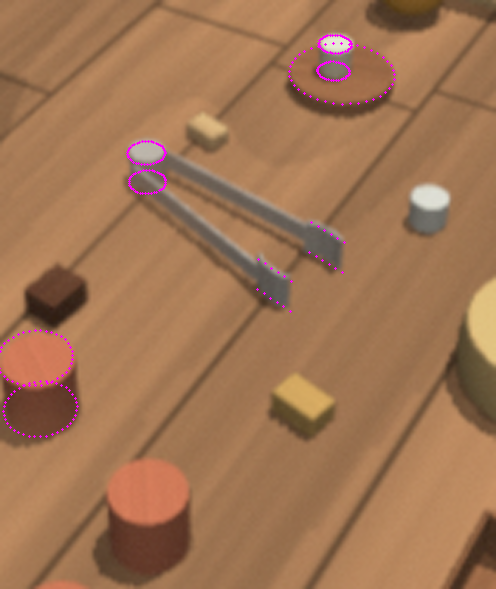

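```bash
cat >> h.py <<'E'
def Rdir(az,el,roll=0):
    """tool x along az/el (deg); y horizontal at roll 0 (pointing left of x), z up"""
    a,e=np.radians([az,el]);x=np.array([np.cos(a)*np.cos(e),np.sin(a)*np.cos(e),np.sin(e)])
    y=np.array([-np.sin(a),np.cos(a),0]);z=np.cross(x,y)
    return Ro.from_matrix(np.c_[x,y,z])*Ro.from_euler('x',roll,degrees=True)
def cur():
    o=get_obs();return o,np.array(o["ee_pos"]),Ro.from_euler('xyz',o["eef_rot"])
def rows(p0,R0,p1,R1,n=None,vmax=.05,wmax=10.):
    dv=(R0.inv()*R1).as_rotvec();ang=np.degrees(np.linalg.norm(dv));d=np.linalg.norm(p1-p0)
    N=n or max(1,int(np.ceil(max(d/vmax,ang/wmax))))
    p,R=p0.copy(),R0;out=[]
    for i in range(1,N+1):
        tp=p0+(p1-p0)*i/N;tR=R0*Ro.from_rotvec(dv*i/N)
        row=np.r_[R.inv().apply(tp-p),np.degrees((R.inv()*tR).as_rotvec())]
        row=np.r_[row[:3].round(4),row[3:].round(2)]+0.
        out.append(row.tolist());p=p+R.apply(row[:3]);R=R*Ro.from_rotvec(np.radians(row[3:]))
    print(N,"rows; end",p.round(4),R.as_matrix().round(3).tolist());print(out)
    return p,R
E
python3 - <<'E'
from h import *
o,p,R=cur();print(R.as_matrix().round(3))
for az in (30,60,90):
  for roll in(0,180,90,-90):
    print(az,roll,np.degrees((R.inv()*Rdir(az,-15,roll)).magnitude()))
rows(p,R,np.array([.3,-.38,.32]),R)
rows(np.array([.3,-.38,.32]),R,np.array([.3,-.38,.32]),Rdir(60,-40,0))
rows(np.array([.3,-.38,.32]),R,np.array([.3,-.38,.32]),Rdir(60,-40,180))
E
```

```text
[[-0.     0.303 -0.953]
 [ 0.    -0.953 -0.303]
 [-1.    -0.    -0.   ]]
30 0 170.18414166247425
30 180 75.86003017439583
30 90 120.36450898820718
30 -90 103.62521373725485
60 0 146.67010044934145
60 180 84.5706566860737
60 90 142.63304907350954
60 -90 86.91242596775368
90 0 124.13240642954771
90 180 100.35247750418293
90 90 166.0303727757909
90 -90 76.72569419781391
5 rows; end [ 0.3  -0.38  0.32] [[-0.0, 0.303, -0.953], [0.0, -0.953, -0.303], [-1.0, -0.0, -0.0]]
[[-0.0229, -0.0194, -0.0342, 0.0, 0.0, 0.0], [-0.023, -0.0194, -0.0341, 0.0, 0.0, 0.0], [-0.0229, -0.0194, -0.0342, 0.0, 0.0, 0.0], [-0.023, -0.0193, -0.0341, 0.0, 0.0, 0.0], [-0.0229, -0.0194, -0.0342, 0.0, 0.0, 0.0]]
15 rows; end [ 0.3  -0.38  0.32] [[0.383, -0.866, 0.321], [0.663, 0.5, 0.557], [-0.643, 0.0, 0.766]]
[[0.0, 0.0, 0.0, 8.45, -1.53, -3.94], [0.0, 0.0, 0.0, 8.46, -1.52, -3.94], [0.0, 0.0, 0.0, 8.45, -1.53, -3.94], [0.0, 0.0, 0.0, 8.45, -1.52, -3.94], [0.0, 0.0, 0.0, 8.46, -1.53, -3.94], [0.0, 0.0, 0.0, 8.45, -1.53, -3.94], [0.0, 0.0, 0.0, 8.45, -1.52, -3.95], [0.0, 0.0, 0.0, 8.45, -1.53, -3.94], [0.0, 0.0, 0.0, 8.46, -1.52, -3.94], [0.0, 0.0, 0.0, 8.45, -1.53, -3.94], [0.0, 0.0, 0.0, 8.45, -1.52, -3.94], [0.0, 0.0, 0.0, 8.46, -1.53, -3.94], [0.0, 0.0, 0.0, 8.45, -1.53, -3.94], [0.0, 0.0, 0.0, 8.45, -1.52, -3.94], [0.0, 0.0, 0.0, 8.46, -1.53, -3.94]]
7 rows; end [ 0.3  -0.38  0.32] [[0.383, 0.866, -0.321], [0.663, -0.5, -0.557], [-0.643, 0.0, -0.766]]
[[0.0, 0.0, 0.0, -5.66, 6.8, -2.63], [0.0, 0.0, 0.0, -5.65, 6.81, -2.64], [0.0, 0.0, 0.0, -5.66, 6.8, -2.63], [0.0, 0.0, 0.0, -5.66, 6.81, -2.64], [0.0, 0.0, 0.0, -5.66, 6.8, -2.63], [0.0, 0.0, 0.0, -5.65, 6.81, -2.64], [0.0, 0.0, 0.0, -5.66, 6.8, -2.63]]
```

>>> step_arm --motion '[[[-0.023,-0.0194,-0.0342,0,0,0],[-0.023,-0.0194,-0.0342,0,0,0],[-0.023,-0.0194,-0.0342,0,0,0],[-0.023,-0.0194,-0.0342,0,0,0],[-0.023,-0.0194,-0.0342,0,0,0]]]'

```text
time_s: 0.92
ee_pos: [0.3009, -0.3788, 0.3212]
eef_rot: [1.889, 1.571, -0.944]
force: [0.8, -0.5, 0.9]
grip_width: 0.0941
```

>>> step_arm --motion '[[[0,0,0,-5.66,6.8,-2.63],[0,0,0,-5.66,6.8,-2.63],[0,0,0,-5.66,6.8,-2.63],[0,0,0,-5.66,6.8,-2.63],[0,0,0,-5.66,6.8,-2.63],[0,0,0,-5.66,6.8,-2.63],[0,0,0,-5.66,6.8,-2.63]]]'

```text
time_s: 1.8
ee_pos: [0.2999, -0.3801, 0.3206]
eef_rot: [3.138, 0.695, 1.047]
force: [0.3, 0.4, 0.6]
grip_width: 0.094
```

```bash
python3 - <<'E'
from h import *
o,p,R=cur();print(o["time_s"],p,R.as_matrix().round(3),o["qpos"].round(3))
s=camera("scene");cv2.imwrite("pics/s1.png",cv2.resize(s["pixels"][:,:,::-1],(768,576)))
E
```

```text
1.8 [ 0.29993876 -0.38013774  0.3206051 ] [[ 0.384  0.867 -0.317]
 [ 0.665 -0.498 -0.557]
 [-0.641  0.003 -0.768]] [-1.296  0.385  1.366  0.648  1.996 -0.69 ]
```

View pics/s1.png

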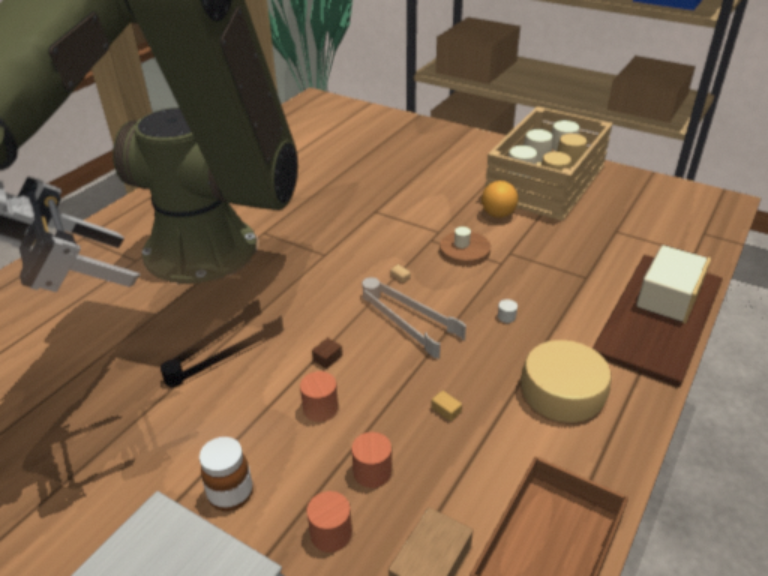

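```bash
python3 - <<'E'
from h import *
o,p,R=cur()
p1=np.array([.36,-.33,.25])
a=rows(p,R,p1,Rdir(35,-15,180))
t=camera("top")
for u,v in((552,417),(447,375)): print(unp(t,u/1.5,v/1.5,.036))
E
```

```text
4 rows; end [ 0.36 -0.33  0.25] [[0.791, 0.574, -0.212], [0.554, -0.819, -0.148], [-0.259, 0.0, -0.966]]
[[0.0251, 0.0069, 0.0016, 2.94, 5.98, 5.67], [0.0254, 0.0045, 0.004, 2.95, 5.98, 5.67], [0.0252, 0.0023, 0.0064, 2.94, 5.99, 5.67], [0.0244, 0.0002, 0.009, 2.94, 5.98, 5.67]]
[ 0.24284344 -0.31865425  0.036     ]
[ 0.3214367  -0.12147193  0.036     ]
```

>>> step_arm --motion '[[[0.0251,0.0069,0.0016,2.94,5.98,5.67],[0.0254,0.0045,0.004,2.95,5.98,5.67],[0.0252,0.0023,0.0064,2.94,5.98,5.67],[0.0244,0.0002,0.009,2.94,5.98,5.67]]]'

```text
time_s: 2.4
ee_pos: [0.3608, -0.3304, 0.2506]
eef_rot: [3.139, 0.274, 0.599]
force: [1.0, -0.1, 0.7]
grip_width: 0.0941
```

```bash
python3 - <<'E'
from h import *
o,p,R=cur();print(o["time_s"],p,R.as_matrix().round(3),o["qpos"].round(3))
s=camera("scene");cv2.imwrite("pics/s2.png",cv2.resize(s["pixels"][:,:,::-1],(768,576)))
E
```

```text
2.4 [ 0.36083135 -0.33036235  0.25064848] [[ 0.795  0.564 -0.222]
 [ 0.542 -0.826 -0.155]
 [-0.271  0.003 -0.963]] [-1.348  0.376  1.81   1.127  1.703 -0.701]
```

View pics/s2.png

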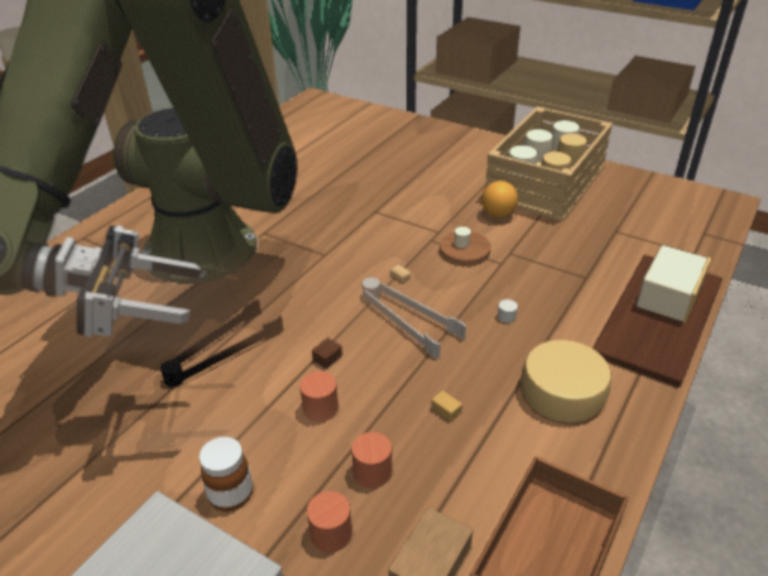

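```bash
cat > fk.py <<'E'
from h import *
from scipy.optimize import least_squares
D=[([-1.3295945,.300502,1.52161,0,1.320681,-.06662],[.16656,-.52389,.20486],[-1.63766,1.56959,1.81176]),
([-1.296,.385,1.366,.648,1.996,-.69],[.29994,-.38014,.32061],None),
([-1.348,.376,1.81,1.127,1.703,-.701],[.36083,-.33036,.25065],None)]
def fkR(q):
    return Ro.from_euler('z',q[0])*Ro.from_euler('y',q[1]+q[2])*Ro.from_euler('z',q[3])*Ro.from_euler('y',q[4])*Ro.from_euler('z',q[5])
def fk(q,P):
    a1,h,L2,a3,L4,d6=P
    A=Ro.from_euler('z',q[0])
    p=A.apply([a1,0,h])+ (A*Ro.from_euler('y',q[1])).apply([0,0,L2])
    B=A*Ro.from_euler('y',q[1]+q[2]);p=p+B.apply([a3,0,L4])
    return p,p+d6*fkR(q).apply([0,0,1])
E
python3 - <<'E'
from fk import *
for q,p,_ in D: print(fkR(q).as_matrix().round(3).tolist())
f=lambda P:np.concatenate([fk(q,P)[1]-np.array(p) for q,p,_ in D])
r=least_squares(lambda P:np.r_[f(P),.01*(P-[0,.3,.45,0,.45,.25])],[0,.3,.45,0,.45,.25]);print(r.x,f(r.x).round(4))
for q,p,_ in D: print(fk(q,r.x)[0])
E
```

```text
[[-0.303, 0.953, -0.0], [0.953, 0.303, 0.001], [0.001, 0.0, -1.0]]
[[-0.867, 0.317, 0.384], [0.498, 0.556, 0.665], [-0.003, 0.768, -0.641]]
[[-0.564, 0.222, 0.795], [0.826, 0.156, 0.542], [-0.003, 0.962, -0.272]]
[-0.15344563 -0.05093613  0.75903129  0.03472415  0.50080126  0.31695492] [-0.0358 -0.0075 -0.0059 -0.0106 -0.0039  0.005   0.0048  0.0008  0.001 ]
[ 0.13081979 -0.53180749  0.51590962]
[ 0.1677176  -0.59489358  0.52861242]
[ 0.11361975 -0.50150531  0.33768736]
```

```bash
sed -i 's/a1,h,L2,a3,L4,d6=P/a1,h,L2,a3,L4,d6,b=P/; s/\[a1,0,h\]/[a1,b,h]/' fk.py; python3 - <<'E'
from fk import *
f=lambda P:np.concatenate([fk(q,P)[1]-np.array(p) for q,p,_ in D])
x0=np.array([0,.3,.45,0,.45,.25,.03])
r=least_squares(lambda P:np.r_[f(P),.003*(P-x0)],x0);print(r.x.round(4),f(r.x).round(4))
for q,p,_ in D: print(fk(q,r.x)[0])
E
```

```text
[-4.000e-04  2.208e-01  4.251e-01  4.120e-02  4.478e-01  2.707e-01
  3.660e-02] [ 0.     -0.      0.     -0.0001 -0.     -0.      0.      0.     -0.    ]
[ 0.16666269 -0.52421723  0.47559626]
[ 0.19597953 -0.56019007  0.49399695]
[ 0.1456519  -0.47716598  0.32414484]
```

```bash
cat >> fk.py <<'E'
PK=np.array([-4.000e-04,2.208e-01,4.251e-01,4.120e-02,4.478e-01,2.707e-01,3.660e-02])
LO=np.array([-3.03,-.79,.23,-1.04,0,-2.55]);HI=np.array([3.03,2.21,2.52,4.18,3.07,2.55])
M=np.array([[0,-1,0],[0,0,-1],[1,0,0]],float) # tool = fk*M
def toolR(q): return fkR(q)*Ro.from_matrix(M)
def ik(p,R,q0):
    def f(q): return np.r_[(fk(q,PK)[1]-p)*5,(toolR(q).inv()*R).as_rotvec()]
    r=least_squares(f,np.clip(q0,LO+1e-3,HI-1e-3),bounds=(LO,HI));return r.x,np.abs(r.fun).max()
E
python3 - <<'E'
from fk import *
o,p,R=cur();q0=o["qpos"];print((toolR(q0).inv()*R).magnitude(),fk(q0,PK)[1]-p)
C=np.array([.5045,-.2435,.036])
for az in(20,30,40,50):
    R1=Rdir(az,-13,180);x=R1.apply([1,0,0])
    for d in(-.14,0):
        q,e=ik(C+x*(.019+d),R1,q0);print(az,d,q.round(2),round(e,4),fk(q,PK)[0].round(3))
    qq=q.copy();qq[5]+=2.9
    for cx,cy in((.5045,-.2435),(.56,-.2),(.52,-.18),(.45,-.3)):
      for az2 in (az,az+20,az-20):
        R2=Rdir(az2,-13,0);x=R2.apply([1,0,0]);q,e=ik(np.array([cx,cy,.034])+x*.019,R2,qq);print("   flip",cx,cy,az2,q.round(2),round(e,4))
E
```

```text
7.944730505728053e-16 [ 5.16298840e-05  3.62434014e-05 -1.61130162e-07]
20 -0.14 [-1.29  0.67  2.07  1.42  1.39 -1.17] 0.0 [ 0.146 -0.374  0.124]
20 0 [-0.96  0.78  1.98  1.73  1.26 -1.19] 0.0 [ 0.274 -0.327  0.093]
   flip 0.5045 -0.2435 20 [-0.96  0.78  1.98  1.73  1.26  1.95] 0.0
   flip 0.5045 -0.2435 40 [-0.97  0.86  1.76  1.37  1.43  2.1 ] 0.0
   flip 0.5045 -0.2435 0 [-0.86  0.74  2.16  2.22  1.19  1.77] 0.0
   flip 0.56 -0.2 20 [-0.8   0.79  1.96  1.88  1.2   1.95] 0.0
   flip 0.56 -0.2 40 [-0.84  0.86  1.75  1.48  1.36  2.12] 0.0
   flip 0.56 -0.2 0 [-0.66  0.75  2.12  2.42  1.13  1.76] 0.0
   flip 0.52 -0.18 20 [-0.83  0.76  2.07  1.87  1.24  1.88] 0.0
   flip 0.52 -0.18 40 [-0.87  0.82  1.86  1.47  1.37  2.04] 0.0
   flip 0.52 -0.18 0 [-0.69  0.73  2.22  2.41  1.2   1.7 ] 0.0
   flip 0.45 -0.3 20 [-1.13  0.79  1.94  1.56  1.33  1.99] 0.0
   flip 0.45 -0.3 40 [-1.12  0.88  1.71  1.24  1.5   2.11] 0.0
   flip 0.45 -0.3 0 [-1.07  0.74  2.14  2.    1.23  1.81] 0.0
30 -0.14 [-1.27  0.74  1.9   1.27  1.48 -1.08] 0.0 [ 0.174 -0.434  0.124]
30 0 [-0.98  0.81  1.88  1.53  1.34 -1.1
[... 1939 characters left out ...]
ip 0.5045 -0.2435 70 [-0.9   1.01  1.39  1.    1.75  2.2 ] 0.0
   flip 0.5045 -0.2435 30 [-0.98  0.82  1.88  1.53  1.34  2.03] 0.0
   flip 0.56 -0.2 50 [-0.83  0.91  1.62  1.33  1.46  2.18] 0.0
   flip 0.56 -0.2 70 [-0.79  1.02  1.36  1.09  1.7   2.25] 0.0
   flip 0.56 -0.2 30 [-0.83  0.82  1.86  1.67  1.27  2.04] 0.0
   flip 0.52 -0.18 50 [-0.86  0.86  1.74  1.31  1.46  2.1 ] 0.0
   flip 0.52 -0.18 70 [-0.82  0.96  1.5   1.06  1.67  2.17] 0.0
   flip 0.52 -0.18 30 [-0.86  0.79  1.97  1.66  1.29  1.96] 0.0
   flip 0.45 -0.3 50 [-1.1   0.92  1.59  1.12  1.61  2.14] 0.0
   flip 0.45 -0.3 70 [-1.02  1.02  1.35  0.91  1.83  2.17] 0.0
   flip 0.45 -0.3 30 [-1.13  0.83  1.83  1.39  1.41  2.05] 0.0
```

```bash
python3 - <<'E'
from fk import *
o,p,R=cur();w=fk(o["qpos"],PK)[0];d=fkR(o["qpos"]).apply([0,0,1])
B=Ro.from_euler('z',o["qpos"][0])*Ro.from_euler('y',o["qpos"][1]+o["qpos"][2]);f=B.apply([0,0,1]);print(w,f)
t=camera("top");s=camera("scene")
P=np.array([w,w+.06*f,w-.06*f,w+.06*d,w+.12*d,w+.27*d,w-.12*f,w-.18*f])
print(proj(t,P).round(0).tolist());print(proj(s,P).round(0).tolist())
crop(t,200,200,400,350,3.8,"t3.png",proj(t,P))
crop(s,0,80,200,230,3.8,"s3.png",proj(s,P))
E
```

```text
[ 0.14509362 -0.47430291  0.31882682] [ 0.17879076 -0.78837523 -0.58864111]
[[478.0, 325.0], [490.0, 318.0], [465.0, 332.0], [457.0, 302.0], [438.0, 279.0], [393.0, 229.0], [450.0, 340.0], [434.0, 349.0]]
[[-0.0, 175.0], [-11.0, 202.0], [10.0, 149.0], [30.0, 180.0], [60.0, 185.0], [131.0, 196.0], [21.0, 123.0], [31.0, 98.0]]
```

View pics/t3.png

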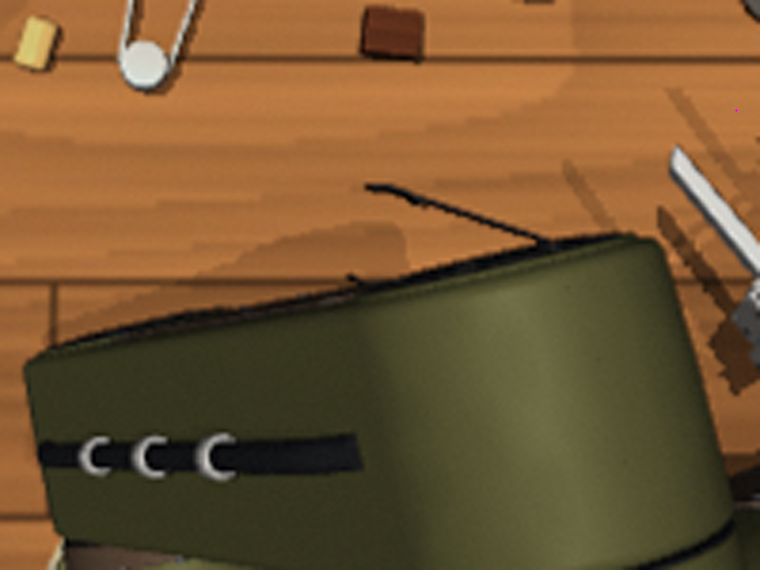

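View pics/s3.png

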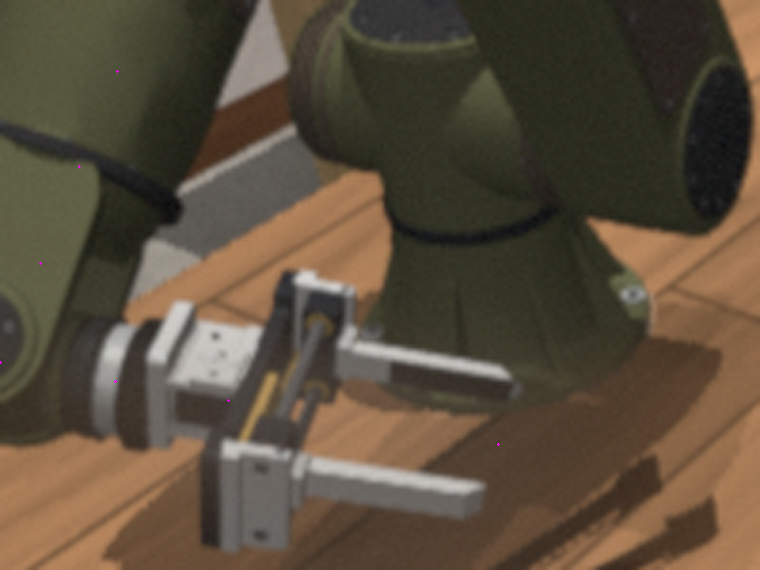

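```bash
python3 - <<'E'
from fk import *
o,p,R=cur()
C=np.array([.5045,-.2435,.036]);R1=Rdir(40,-13,180);x=R1.apply([1,0,0])
p1,Rq=rows(p,R,C+x*(.019-.14),R1)
rows(p1,Rq,C+x*.019,R1,vmax=.03)
E
```

```text
4 rows; end [ 0.4142 -0.3192  0.0632] [[0.746, 0.643, -0.172], [0.626, -0.766, -0.145], [-0.225, 0.0, -0.974]]
[[0.0249, 0.0054, 0.0416, -0.3, 0.71, -1.28], [0.0243, 0.0057, 0.042, -0.31, 0.71, -1.29], [0.0237, 0.0061, 0.0423, -0.3, 0.71, -1.28], [0.023, 0.0063, 0.0426, -0.31, 0.71, -1.29]]
5 rows; end [ 0.5187 -0.2315  0.0317] [[0.746, 0.643, -0.172], [0.626, -0.766, -0.145], [-0.225, 0.0, -0.974]]
[[0.028, 0.0, 0.0, 0.0, 0.0, 0.0], [0.028, 0.0, 0.0, 0.0, 0.0, 0.0], [0.028, 0.0, 0.0, 0.0, 0.0, 0.0], [0.028, 0.0, 0.0, 0.0, 0.0, 0.0], [0.028, 0.0, 0.0, 0.0, 0.0, 0.0]]
```

>>> step_arm --motion '[[[0.0249,0.0054,0.0416,-0.3,0.71,-1.28],[0.0243,0.0057,0.042,-0.31,0.71,-1.29],[0.0237,0.0061,0.0423,-0.3,0.71,-1.28],[0.023,0.0063,0.0426,-0.31,0.71,-1.29],[0,0,0,0,0,0],[0,0,0,0,0,0]]]'

```text
time_s: 3.3
ee_pos: [0.4152, -0.3214, 0.0659]
eef_rot: [3.135, 0.227, 0.696]
force: [0.3, 0.1, 0.9]
grip_width: 0.0941
```

```bash
python3 - <<'E'
from fk import *
o,p,R=cur();print(p,o["qpos"].round(2))
C=np.array([.5045,-.2435,.036]);R1=Rdir(40,-13,180);x=R1.apply([1,0,0])
rows(p,R,C+x*.019,R1,vmax=.03)
s=camera("scene");t=camera("top")
P=np.r_[circ(.5045,-.2435,.06,.03),circ(.5045,-.2435,0,.03)]
crop(s,40,150,240,300,3.8,"s4.png",proj(s,P));crop(t,300,140,460,260,4.5,"t4.png",proj(t,P))
E
```

```text
[ 0.41517855 -0.3214239   0.06594988] [-1.23  0.81  1.71  1.15  1.59 -1.  ]
5 rows; end [ 0.5187 -0.2316  0.0318] [[0.746, 0.643, -0.172], [0.626, -0.766, -0.145], [-0.225, 0.0, -0.974]]
[[0.0282, -0.0005, 0.0005, 0.07, 0.0, -0.02], [0.0283, -0.0005, 0.0005, 0.06, -0.01, -0.02], [0.0282, -0.0005, 0.0005, 0.07, 0.0, -0.03], [0.0283, -0.0005, 0.0005, 0.07, -0.01, -0.02], [0.0282, -0.0004, 0.0005, 0.06, 0.0, -0.02]]
```

View pics/s4.png

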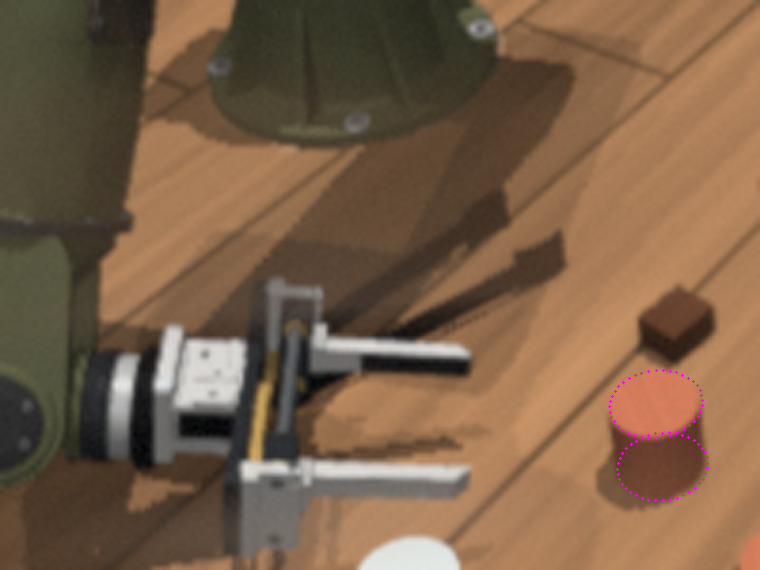

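View pics/t4.png

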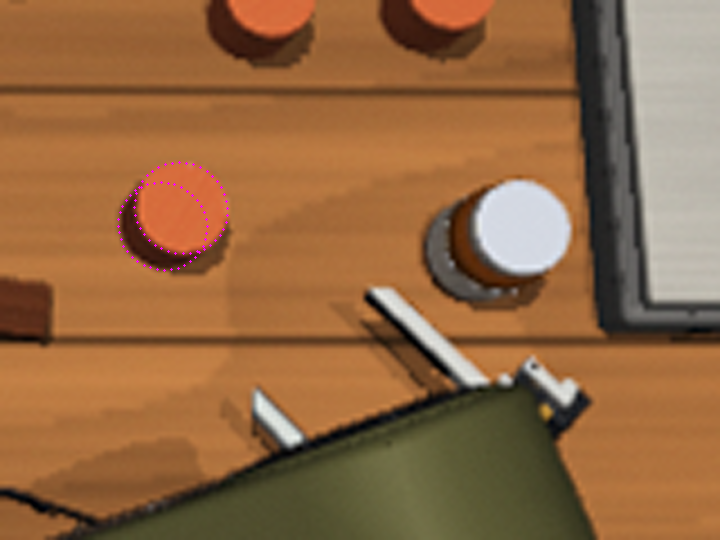

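```bash
python3 - <<'E'
from fk import *
o,p,R=cur();t=camera("top");s=camera("scene")
g=p-R.apply([.0188,0,0])
for z in(.06,.09,.12): print(unp(t,300+590/4.5,140+400/4.5,z),unp(t,300+520/4.5,140+228/4.5,.095))
L=[]
for y in(.0885,-.0885):
  for z in(.0375,-.0375):
    for x in (-.078,-.12): L.append(g+R.apply([x,y,z]))
P=np.r_[circ(.475,-.443,.095,.034),circ(.475,-.443,0,.034),L]
crop(s,40,150,240,300,3.8,"s5.png",proj(s,P));crop(t,300,140,460,260,4.5,"t5.png",proj(t,P))
E
```

```text
[ 0.37984061 -0.49994787  0.06      ] [ 0.4837849  -0.44953299  0.095     ]
[ 0.37663895 -0.48714871  0.09      ] [ 0.4837849  -0.44953299  0.095     ]
[ 0.3734373  -0.47434955  0.12      ] [ 0.4837849  -0.44953299  0.095     ]
```

View pics/s5.png

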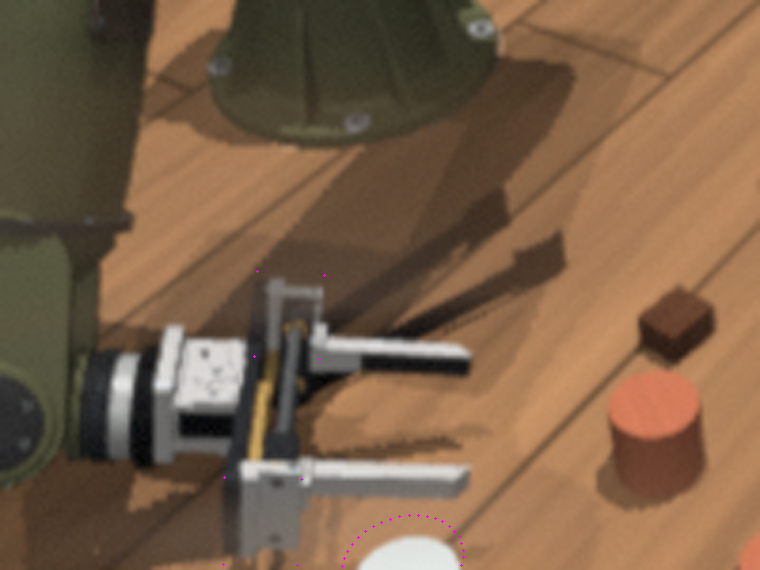

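View pics/t5.png

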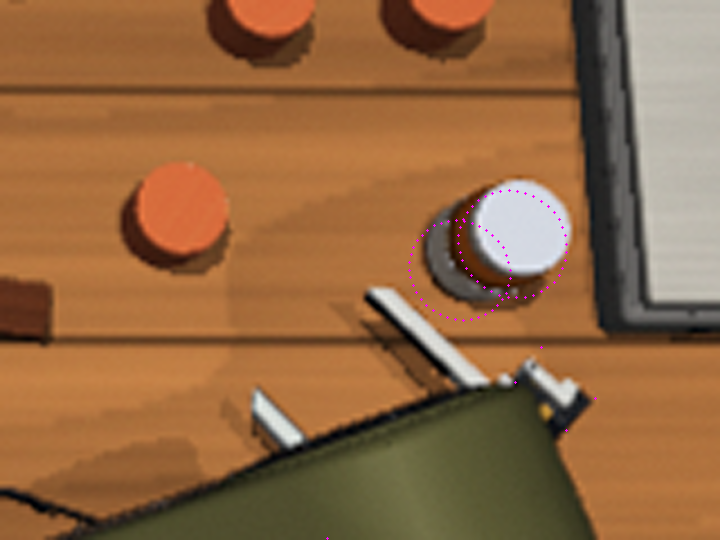

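>>> step_arm --motion '[[[0.028,0,0,0,0,0],[0.028,0,0,0,0,0],[0.028,0,0,0,0,0],[0.028,0,0,0,0,0],[0.028,0,0,0,0,0],[0,0,0,0,0,0],[0,0,0,0,0,0]]]'

```text
time_s: 4.38
ee_pos: [0.5196, -0.2334, 0.0334]
eef_rot: [3.137, 0.224, 0.696]
force: [-0.0, 0.6, 0.1]
grip_width: 0.0937
```

```bash
python3 - <<'E'
from fk import *
o,p,R=cur();print(p,o["qpos"].round(2),o["force"],R.as_matrix().round(3))
s=camera("scene");t=camera("top")
crop(s,40,150,240,300,3.8,"s6.png");crop(t,300,140,460,260,4.5,"t6.png")
E
```

```text
[ 0.51955178 -0.23337605  0.03335431] [-0.98  0.85  1.76  1.37  1.43 -1.04] [-0.04716075  0.57641602  0.14324914] [[ 0.748  0.642 -0.168]
 [ 0.625 -0.767 -0.146]
 [-0.223  0.004 -0.975]]
```

View pics/s6.png

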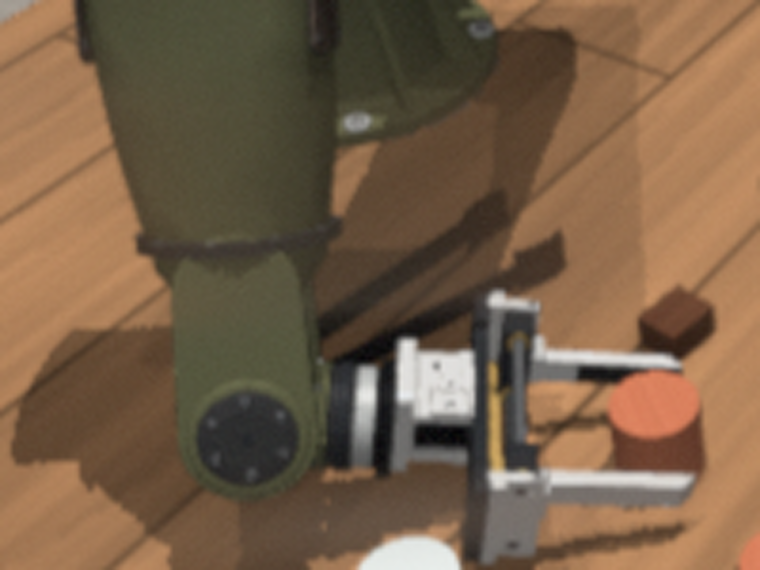

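View pics/t6.png

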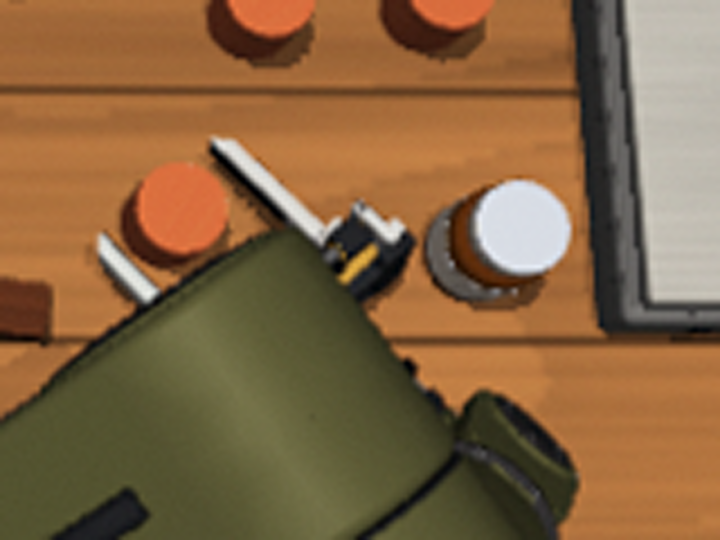

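>>> step_arm --motion '[[[0,0,0,0,0,0],[0,0,0,0,0,0],[0,0,0,0,0,0],[0,0,0,0,0,0],[0,0,0,0,0,0],[0,0,0,0,0,0],[0,0,0,0,0,0],[0,0,0,0,0,0]]]' --fingers 0.05 --squeeze 20

```text
time_s: 5.48
ee_pos: [0.5198, -0.2325, 0.0325]
eef_rot: [3.139, 0.224, 0.696]
force: [-1.0, 0.1, -0.2]
grip_width: 0.0604
```

```bash
python3 - <<'E'
from fk import *
o,p,R=cur();print(p,o["grip_width"],o["force"])
g=p-R.apply([.0188,0,0]);x=R.apply([1,0,0])
# lift
p1,R1=rows(p,R,p+[0.02,0.02,.16],Rdir(40,-13,180))
# path flip: check ik along
q=o["qpos"]
for r in np.linspace(180,360,7):
    q,e=ik(p1,Rdir(40,-13,r),q);print(q.round(2),round(e,4))
E
```

```text
[ 0.519829   -0.23254257  0.03252008] 0.060412771807982706 [-0.97731351  0.06580251 -0.18734672]
4 rows; end [ 0.5398 -0.2126  0.1926] [[0.746, 0.643, -0.172], [0.626, -0.766, -0.145], [-0.225, -0.0, -0.974]]
[[-0.002, -0.0005, -0.0406, 0.03, -0.04, -0.03], [-0.0021, -0.0006, -0.0405, 0.03, -0.03, -0.02], [-0.0021, -0.0005, -0.0406, 0.03, -0.04, -0.03], [-0.0021, -0.0006, -0.0406, 0.04, -0.04, -0.03]]
[-0.92  0.52  1.81  1.37  1.45 -0.75] 0.0
[-0.92  0.52  1.81  1.37  1.45 -0.22] 0.0
[-0.92  0.52  1.81  1.37  1.45  0.3 ] 0.0
[-0.92  0.52  1.81  1.37  1.45  0.82] 0.0
[-0.92  0.52  1.81  1.37  1.45  1.35] 0.0
[-0.92  0.52  1.81  1.37  1.45  1.87] 0.0
[-0.92  0.52  1.81  1.37  1.45  2.39] 0.0
```

>>> step_arm --motion '[[[-0.001,0,-0.02,0,0,0],[-0.002,0,-0.04,0,0,0],[-0.002,0,-0.04,0,0,0],[-0.002,0,-0.04,0,0,0],[-0.001,0,-0.02,0,0,0],[0,0,0,0,0,0]]]'

```text
time_s: 6.22
ee_pos: [0.5411, -0.2143, 0.1912]
eef_rot: [3.136, 0.225, 0.696]
force: [0.3, -0.1, -2.9]
grip_width: 0.0607
```

>>> step_arm --motion '[[[0,0,0,10,0,0],[0,0,0,10,0,0],[0,0,0,10,0,0],[0,0,0,10,0,0],[0,0,0,10,0,0],[0,0,0,10,0,0],[0,0,0,10,0,0],[0,0,0,10,0,0],[0,0,0,10,0,0]]]'

```text
time_s: 7.35
ee_pos: [0.5406, -0.2144, 0.1887]
eef_rot: [-1.566, 0.225, 0.696]
force: [0.1, -0.2, -1.4]
grip_width: 0.0604
```

>>> step_arm --motion '[[[0,0,0,10,0,0],[0,0,0,10,0,0],[0,0,0,10,0,0],[0,0,0,10,0,0],[0,0,0,10,0,0],[0,0,0,10,0,0],[0,0,0,10,0,0],[0,0,0,10,0,0],[0,0,0,10,0,0],[0,0,0,0,0,0],[0,0,0,0,0,0]]]'

```text
time_s: 8.72
ee_pos: [0.5408, -0.2144, 0.1896]
eef_rot: [-0.006, 0.224, 0.696]
force: [-0.7, 0.1, -1.6]
grip_width: 0.0603
```

```bash
python3 - <<'E'
from fk import *
o,p,R=cur();print(p,o["grip_width"],o["force"],o["qpos"].round(2),R.as_matrix().round(3))
s=camera("scene");t=camera("top")
# expected cup: attached; initial grasp
x=R.apply([1,0,0]);g=p-.0188*x
crop(s,40,120,240,270,3.8,"s7.png");crop(t,280,110,440,230,4.5,"t7.png")
E
```

```text
[ 0.54075554 -0.21438921  0.18956558] 0.060320671353392606 [-0.72039455  0.05117197 -1.55939624] [-0.92  0.53  1.8   1.38  1.45  2.38] [[ 0.748 -0.642  0.167]
 [ 0.625  0.766  0.147]
 [-0.223 -0.005  0.975]]
```

View pics/s7.png

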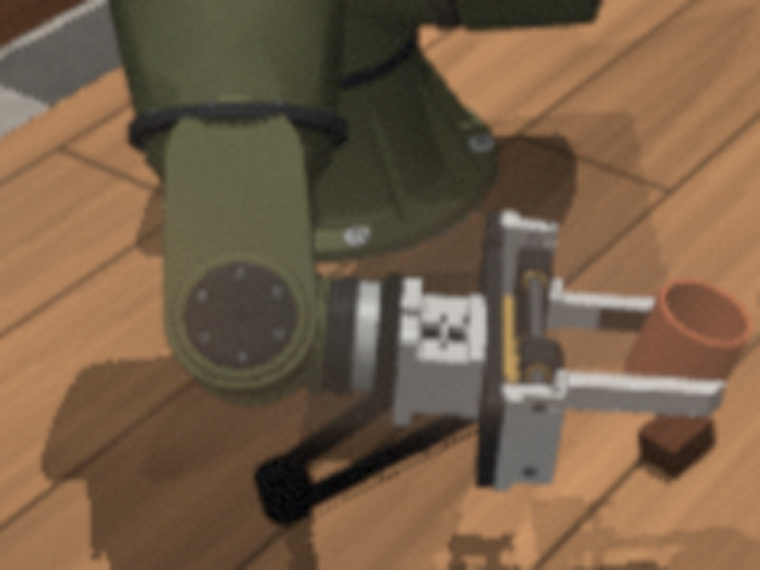

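View pics/t7.png

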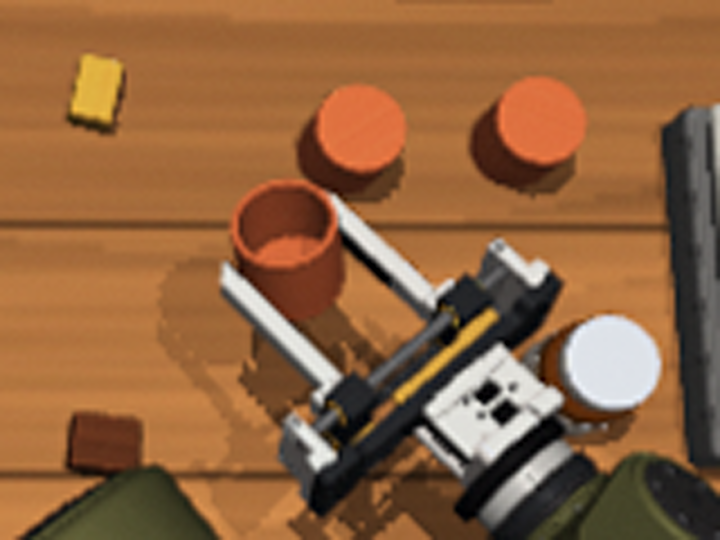

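```bash
python3 - <<'E'
from fk import *
o,p,R=cur()
R1=Rdir(40,-13,0);x=R1.apply([1,0,0])
p1,R1=rows(p,R,np.array([.545,-.215,.042])+.0188*x,R1)
print(ik(p1,R1,o["qpos"]))
E
```

```text
4 rows; end [ 0.559  -0.2032  0.0378] [[0.746, -0.643, 0.172], [0.626, 0.766, 0.145], [-0.225, 0.0, 0.974]]
[[0.0136, -0.0006, -0.0359, 0.06, 0.04, 0.03], [0.0137, -0.0007, -0.0359, 0.06, 0.03, 0.02], [0.0136, -0.0006, -0.0359, 0.07, 0.04, 0.03], [0.0137, -0.0008, -0.0359, 0.06, 0.03, 0.03]]
(array([-0.87801597,  0.84543397,  1.75052795,  1.44699476,  1.38011563,
        2.12768345]), np.float64(2.1316282072803006e-13))
```

>>> step_arm --motion '[[[0.0136,-0.0006,-0.036,0,0,0],[0.0136,-0.0006,-0.036,0,0,0],[0.0136,-0.0006,-0.036,0,0,0],[0.007,-0.0003,-0.018,0,0,0],[0.0066,-0.0003,-0.018,0,0,0],[0,0,0,0,0,0],[0,0,0,0,0,0]]]'

```text
time_s: 9.7
ee_pos: [0.5589, -0.2033, 0.0385]
eef_rot: [-0.004, 0.224, 0.696]
force: [-0.5, -0.6, -1.3]
grip_width: 0.0603
```

>>> step_arm --motion '[[[0.0007,0,-0.0029,0,0,0],[0.0007,0,-0.0029,0,0,0],[0,0,0,0,0,0],[0,0,0,0,0,0]]]'

```text
time_s: 10.2
ee_pos: [0.5589, -0.2031, 0.0319]
eef_rot: [-0.003, 0.224, 0.696]
force: [-0.0, 1.3, -1.5]
grip_width: 0.061
```

```bash
python3 - <<'E'
from fk import *
o,p,R=cur();print(p,o["grip_width"],o["force"],o["qpos"].round(2),(p-R.apply([.0188,0,0])))
s=camera("scene");t=camera("top")
crop(s,60,150,260,300,3.8,"s8.png");crop(t,280,110,440,230,4.5,"t8.png")
E
```

```text
[ 0.55887305 -0.20306789  0.03190587] 0.060977838788227746 [-0.03859715  1.26081012 -1.53132753] [-0.88  0.86  1.75  1.45  1.38  2.11] [ 0.54480865 -0.21482133  0.0360879 ]
```

View pics/s8.png

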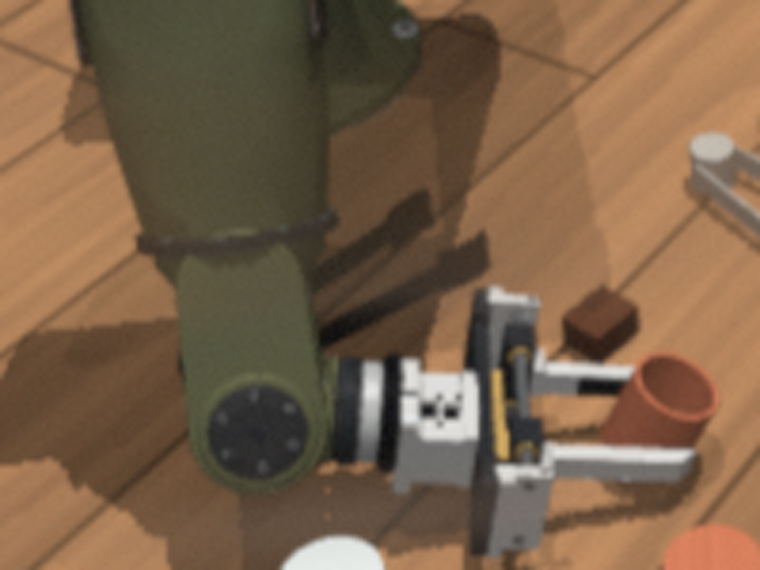

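>>> step_arm --motion '[[[0.0005,0,-0.002,0,0,0],[0,0,0,0,0,0],[0,0,0,0,0,0]]]'

```text
time_s: 10.68
ee_pos: [0.5589, -0.203, 0.0298]
eef_rot: [-0.003, 0.224, 0.696]
force: [0.5, -0.0, -1.8]
grip_width: 0.0604
```

>>> step_arm --motion '[[[0.0003,0,-0.001,0,0,0],[0,0,0,0,0,0],[0,0,0,0,0,0]]]'

```text
time_s: 11.05
ee_pos: [0.559, -0.203, 0.0288]
eef_rot: [-0.003, 0.224, 0.696]
force: [-0.7, -0.1, -0.1]
grip_width: 0.0604
```

>>> step_arm --motion '[[[0,0,0,0,0,0],[0,0,0,0,0,0],[0.0005,0,-0.002,0,0,0],[0,0,0,0,0,0],[0,0,0,0,0,0]]]' --squeeze 3

```text
time_s: 11.68
ee_pos: [0.5591, -0.2031, 0.0268]
eef_rot: [-0.003, 0.224, 0.696]
force: [-1.9, -1.7, 2.9]
grip_width: 0.0611
```

>>> step_arm --motion '[[[0.0005,0,-0.002,0,0,0],[0.0005,0,-0.002,0,0,0],[0,0,0,0,0,0],[0,0,0,0,0,0]]]'

```text
time_s: 12.18
ee_pos: [0.559, -0.2027, 0.0222]
eef_rot: [-0.002, 0.225, 0.697]
force: [0.1, -0.7, -1.3]
grip_width: 0.061
```

```bash
python3 - <<'E'
from fk import *
o,p,R=cur();print(p,o["grip_width"],o["force"],o["qpos"].round(2),(p-R.apply([.0188,0,0])))
s=camera("scene");t=camera("top")
crop(s,140,190,260,280,6,"s9.png");crop(t,280,110,440,230,4.5,"t8.png")
E
```

```text
[ 0.55899551 -0.20268746  0.02223507] 0.06097639714331303 [ 0.07591252 -0.70394572 -1.26966719] [-0.88  0.88  1.74  1.45  1.38  2.1 ] [ 0.54493705 -0.21444526  0.0264248 ]
```

View pics/s9.png

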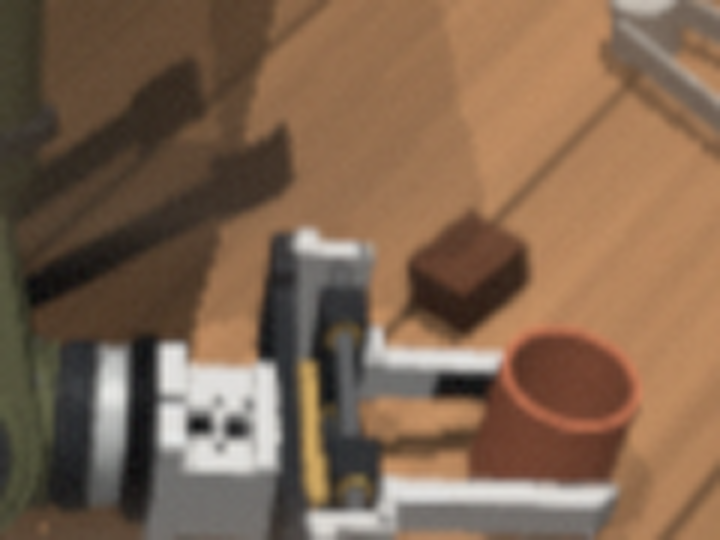

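>>> step_arm --motion '[[[0,0,0,0,0,0],[0,0,0,0,0,0],[0,0,0,0,0,0],[0,0,0,0,0,0]]]' --fingers 0.065

```text
time_s: 12.78
ee_pos: [0.5591, -0.2029, 0.0226]
eef_rot: [-0.003, 0.224, 0.696]
force: [0.2, 0.8, 0.3]
grip_width: 0.0649
```

>>> step_arm --motion '[[[0,0,0,0,0,0],[0,0,0,0,0,0],[0,0,0,0,0,0],[0,0,0,0,0,0]]]' --fingers 0.094 --squeeze 20

```text
time_s: 13.28
ee_pos: [0.5591, -0.2029, 0.0226]
eef_rot: [-0.003, 0.224, 0.696]
force: [0.2, 0.4, -0.3]
grip_width: 0.0939
```

```bash
python3 - <<'E'
from fk import *
o,p,R=cur();print(p,o["grip_width"],o["force"])
s=camera("scene");t=camera("top")
crop(s,140,190,260,280,6,"s10.png");crop(t,280,110,440,230,4.5,"t10.png")
E
```

```text
[ 0.55905343 -0.20292482  0.02257086] 0.09389072233932284 [ 0.15781301  0.38444457 -0.28743072]
```

View pics/s10.png

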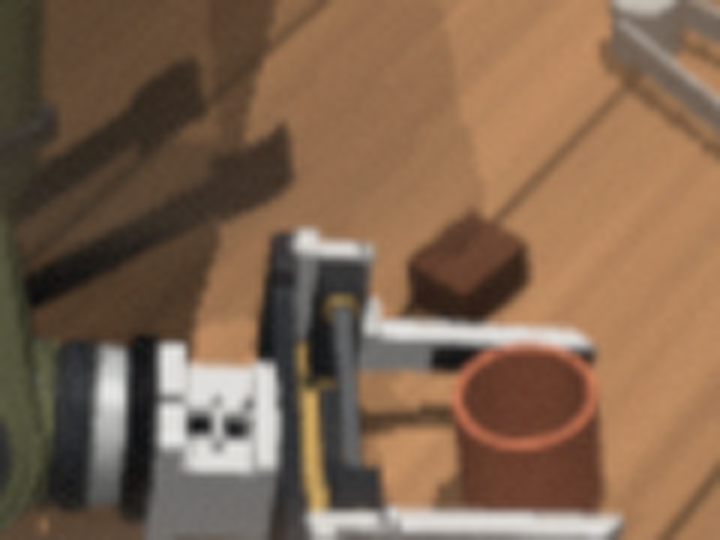

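View pics/t10.png

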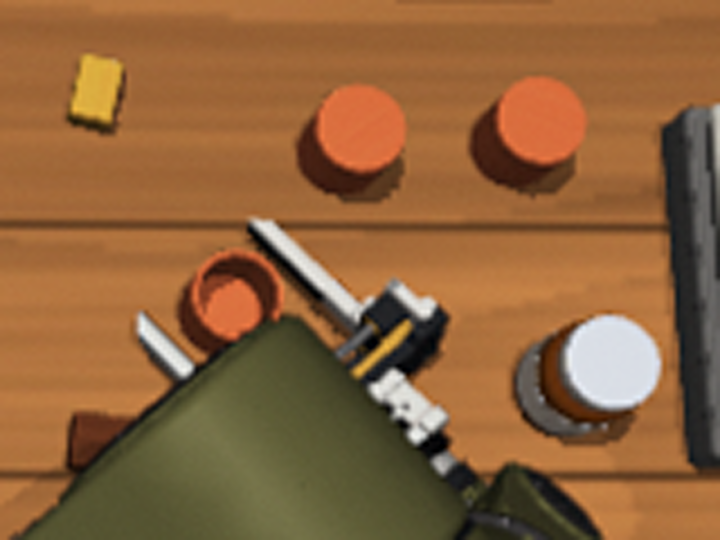

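>>> step_arm --motion '[[[-0.015,0,0,0,0,0],[-0.03,0,0,0,0,0],[-0.03,0,0,0,0,0],[-0.03,0,0,0,0,0],[-0.02,0,0,0,0,0]]]'

```text
time_s: 14.0
ee_pos: [0.4642, -0.2824, 0.0508]
eef_rot: [-0.003, 0.225, 0.695]
force: [0.2, 1.2, -0.3]
grip_width: 0.0944
```

```bash
python3 - <<'E'
from fk import *
o,p,R=cur();print(p,o["qpos"].round(2))
# refine tongs: show crops w/ overlay
s=camera("scene");t=camera("top")
P=tongs(.418,.050,-.24)
crop(t,220,130,300,230,5.5,"t11.png",proj(t,P));crop(s,225,170,325,250,7,"s11.png",proj(s,P))
for yw in(76,-104):
    Rt=Ro.from_matrix(np.c_[[0,0,-1],[np.cos(np.radians(yw)),np.sin(np.radians(yw)),0],np.cross([0,0,-1],[np.cos(np.radians(yw)),np.sin(np.radians(yw)),0])])
    for q0 in(o["qpos"],[0,.5,1.6,0,1,0]): print(yw,ik(np.array([.525,.022,.15]),Rt,np.array(q0)))
E
```

```text
[ 0.46423446 -0.28243518  0.05081602] [-1.12  0.83  1.74  1.25  1.51  2.12]
76 (array([-2.87925998e-02,  1.24393027e-01,  2.25799758e+00,  2.38556025e+00,
        7.58859611e-17,  2.54237589e+00]), np.float64(0.7416332235829606))
76 (array([-2.78293418e-02,  2.98590545e-01,  1.65728268e+00, -3.03079780e-15,
        1.18571943e+00, -1.35427957e+00]), np.float64(7.320359596274528e-14))
-104 (array([-2.78293418e-02,  2.98590545e-01,  1.65728268e+00, -8.98648033e-17,
        1.18571943e+00,  1.78731308e+00]), np.float64(1.2073675392798577e-15))
-104 (array([-2.78293418e-02,  2.98590545e-01,  1.65728268e+00, -1.49402137e-17,
        1.18571943e+00,  1.78731308e+00]), np.float64(5.551115123125783e-16))
```

View pics/t11.png

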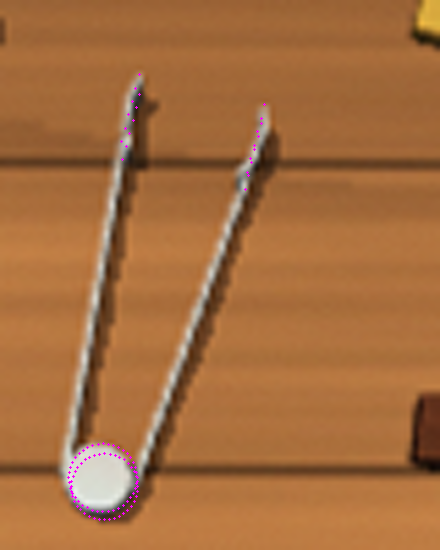

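View pics/s11.png

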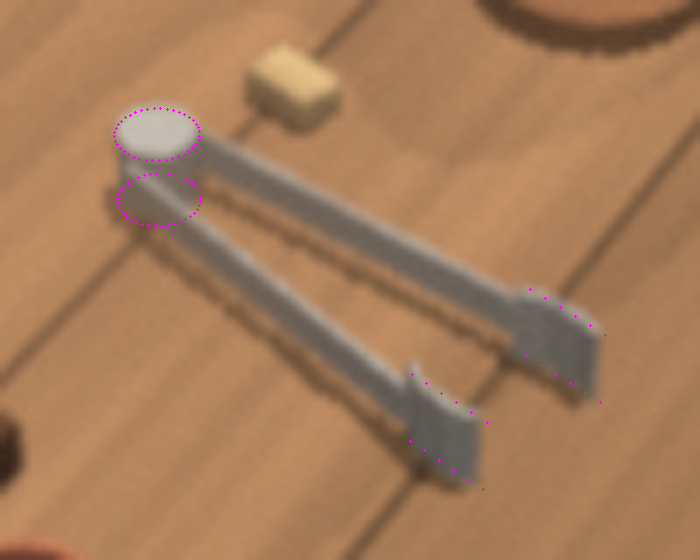

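```bash
cat >> fk.py <<'E'
def Rdown(yw):
    y=np.array([np.cos(yw),np.sin(yw),0]);x=np.array([0,0,-1.]);return Ro.from_matrix(np.c_[x,y,np.cross(x,y)])
def chain(p0,R0,p1,R1,q,n=8):
    dv=(R0.inv()*R1).as_rotvec()
    for i in range(1,n+1):
        q,e=ik(p0+(p1-p0)*i/n,R0*Ro.from_rotvec(dv*i/n),q);print(q.round(2),round(e,4))
    return q
E
python3 - <<'E'
from fk import *
o,p,R=cur()
T=-.24
pa=np.array([.44,-.25,.26])
a,Ra=rows(p,R,pa,R);q=chain(p,R,pa,R,o["qpos"],3)
pb=np.array([.5243,.0244,.20]);Rb=Rdown(T-np.pi/2)
rows(a,Ra,pb,Rb,wmax=9);chain(a,Ra,pb,Rb,q,9)
E
```

```text
5 rows; end [ 0.44 -0.25  0.26] [[0.75, -0.64, 0.169], [0.623, 0.768, 0.145], [-0.223, -0.004, 0.975]]
[[-0.0089, 0.008, 0.0409, 0.0, 0.0, 0.0], [-0.0089, 0.0081, 0.0409, 0.0, 0.0, 0.0], [-0.009, 0.008, 0.0409, 0.0, 0.0, 0.0], [-0.0089, 0.008, 0.0409, 0.0, 0.0, 0.0], [-0.0089, 0.008, 0.0409, 0.0, 0.0, 0.0]]
[-1.12  0.66  1.81  1.24  1.54  2.22] 0.0
[-1.13  0.5   1.85  1.24  1.59  2.33] 0.0
[-1.13  0.35  1.86  1.24  1.64  2.46] 0.0
16 rows; end [0.5243 0.0244 0.2   ] [[-0.0, -0.238, -0.971], [0.0, -0.971, 0.238], [-1.0, -0.0, 0.0]]
[[0.0155, 0.0098, -0.0003, -6.46, 2.59, 5.16], [0.0162, 0.0083, 0.0015, -6.46, 2.59, 5.16], [0.0169, 0.0066, 0.0031, -6.46, 2.59, 5.16], [0.0171, 0.0046, 0.0044, -6.46, 2.59, 5.16], [0.0173, 0.0025, 0.0057, -6.47, 2.59, 5.16], [0.0171, 0.0003, 0.0066, -6.46, 2.58, 5.16], [0.0167, -0.0021, 0.0072, -6.46, 2.59, 5.17], [0.0161, -0.0044, 0.0076, -6.46, 2.59, 5.16], [0.0153, -0.0066, 0.0077, -6.46, 2.59, 5.16], [0.0142, -0.0089, 0.0075, -6.46, 2.59, 5.16], [0.0129, -0.0109, 0.007, -6.46, 2.59, 5.16], [0.0117, -0.0127, 0.0062, -6.46, 2.59, 5.16], [0.0101, -0.0144, 0.0052, -6.46, 2.59, 5.16], [0.0086, -0.0157, 0.0039, -6.46, 2.59, 5.16], [0.0069, -0.0168, 0.0024, -6.46, 2.58, 5.16], [0.0054, -0.0175, 0.0008, -6.46, 2.59, 5.16]]
[-1.05  0.35  1.8   1.12  1.65  2.32] 0.0
[-0.95  0.35  1.75  1.01  1.65  2.2 ] 0.0
[-0.85  0.33  1.7   0.89  1.63  2.09] 0.0
[-0.73  0.31  1.67  0.76  1.59  2.  ] 0.0
[-0.6   0.29  1.64  0.63  1.54  1.92] 0.0
[-0.47  0.27  1.62  0.49  1.48  1.86] 0.0
[-0.32  0.25  1.61  0.34  1.42  1.82] 0.0
[-0.17  0.24  1.6   0.18  1.35  1.8 ] 0.0
[-0.02  0.25  1.6   0.    1.29  1.79] 0.0
```

```bash
python3 - <<'E'
from fk import *
o,p,R=cur()
T=-.24
pa=p+[-.02,.02,.14]
a,Ra=rows(p,R,pa,R);q=chain(p,R,pa,R,o["qpos"],3)
pb=np.array([.5243,.0244,.20]);Rb=Rdown(T-np.pi/2)
rows(a,Ra,pb,Rb,wmax=9.5);chain(a,Ra,pb,Rb,q,9)
E
```

```text
3 rows; end [ 0.4446 -0.2627  0.1908] [[0.75, -0.64, 0.169], [0.623, 0.768, 0.145], [-0.223, -0.004, 0.975]]
[[-0.0112, 0.0092, 0.0453, 0.0, 0.0, 0.0], [-0.0113, 0.0092, 0.0454, 0.0, 0.0, 0.0], [-0.0112, 0.0093, 0.0453, 0.0, 0.0, 0.0]]
[-1.12  0.71  1.79  1.24  1.53  2.18] 0.0
[-1.13  0.6   1.83  1.24  1.56  2.25] 0.0
[-1.13  0.5   1.85  1.23  1.59  2.33] 0.0
15 rows; end [0.5243 0.0244 0.2   ] [[-0.0, -0.238, -0.971], [-0.0, -0.971, 0.238], [-1.0, 0.0, 0.0]]
[[0.0158, 0.0113, 0.0043, -6.89, 2.76, 5.5], [0.0165, 0.0091, 0.0063, -6.89, 2.76, 5.51], [0.0169, 0.0067, 0.008, -6.89, 2.76, 5.51], [0.017, 0.0039, 0.0095, -6.9, 2.77, 5.5], [0.0168, 0.0011, 0.0106, -6.89, 2.76, 5.51], [0.0162, -0.0018, 0.0114, -6.89, 2.76, 5.5], [0.0153, -0.0047, 0.0117, -6.89, 2.76, 5.51], [0.0142, -0.0075, 0.0118, -6.89, 2.76, 5.5], [0.0127, -0.0103, 0.0112, -6.89, 2.77, 5.51], [0.0112, -0.0127, 0.0105, -6.89, 2.76, 5.5], [0.0093, -0.0148, 0.0094, -6.9, 2.76, 5.5], [0.0074, -0.0167, 0.0078, -6.89, 2.76, 5.51], [0.0053, -0.0182, 0.006, -6.89, 2.76, 5.51], [0.0034, -0.0192, 0.004, -6.89, 2.76, 5.5], [0.0013, -0.0197, 0.0018, -6.89, 2.76, 5.51]]
[-1.05  0.48  1.8   1.12  1.6   2.21] 0.0
[-0.96  0.45  1.75  1.    1.6   2.11] 0.0
[-0.85  0.41  1.72  0.88  1.58  2.02] 0.0
[-0.74  0.37  1.68  0.76  1.54  1.94] 0.0
[-0.61  0.33  1.66  0.63  1.5   1.88] 0.0
[-0.47  0.3   1.64  0.49  1.44  1.83] 0.0
[-0.33  0.27  1.62  0.34  1.39  1.8 ] 0.0
[-0.18  0.25  1.61  0.18  1.34  1.79] 0.0
[-0.02  0.25  1.6  -0.    1.29  1.79] 0.0
```

>>> step_arm --motion '[[[-0.0112,0.0092,0.0453,0,0,0],[-0.0112,0.0092,0.0453,0,0,0],[-0.0112,0.0092,0.0453,0,0,0]]]'

```text
time_s: 14.48
ee_pos: [0.4458, -0.2602, 0.1914]
eef_rot: [-0.002, 0.224, 0.697]
force: [0.7, -1.0, 0.1]
grip_width: 0.0938
```

>>> step_arm --motion '[[[0.0158,0.0113,0.0043,-6.89,2.76,5.5],[0.0165,0.0091,0.0063,-6.89,2.76,5.5],[0.0169,0.0067,0.008,-6.89,2.76,5.5],[0.017,0.0039,0.0095,-6.89,2.76,5.5],[0.0168,0.0011,0.0106,-6.89,2.76,5.5],[0.0162,-0.0018,0.0114,-6.89,2.76,5.5],[0.0153,-0.0047,0.0117,-6.89,2.76,5.5],[0.0142,-0.0075,0.0118,-6.89,2.76,5.5],[0.0127,-0.0103,0.0112,-6.89,2.76,5.5],[0.0112,-0.0127,0.0105,-6.89,2.76,5.5]]]'

```text
time_s: 15.72
ee_pos: [0.4988, -0.0683, 0.1964]
eef_rot: [-0.8, 1.043, 1.493]
force: [0.2, -0.7, -0.5]
grip_width: 0.0941
```

>>> step_arm --motion '[[[0.0093,-0.0148,0.0094,-6.89,2.76,5.5],[0.0074,-0.0167,0.0078,-6.89,2.76,5.5],[0.0053,-0.0182,0.006,-6.89,2.76,5.5],[0.0034,-0.0192,0.004,-6.89,2.76,5.5],[0.0013,-0.0197,0.0018,-6.89,2.76,5.5],[0,0,0,0,0,0],[0,0,0,0,0,0]]]'

```text
time_s: 16.6
ee_pos: [0.5246, 0.0263, 0.1995]
eef_rot: [-1.067, 1.567, 1.835]
force: [0.4, -0.5, 0.3]
grip_width: 0.0941
```

```bash
python3 - <<'E'
from fk import *
o,p,R=cur();print(p,o["qpos"].round(2),R.as_matrix().round(3))
s=camera("scene");t=camera("top")
cv2.imwrite("pics/t12.png",cv2.resize(t["pixels"][:,:,::-1],(768,576)))
crop(s,120,130,350,290,3.4,"s12.png")
# cup rim fit (scene)
for c,n in((t,"t"),(s,"s")):
    hsv=cv2.cvtColor(c["pixels"],cv2.COLOR_RGB2HSV)
    m=((hsv[...,0]<10)&(hsv[...,1]>130)&(hsv[...,2]>80)).astype(np.uint8)
    k,l,st,ce=cv2.connectedComponentsWithStats(m)
    for i in range(1,k):
        if st[i,4]>150: print(n,st[i],ce[i])
E
```

```text
[0.52458779 0.0263061  0.19948858] [-0.02  0.25  1.6   0.    1.29  1.79] [[-0.001 -0.237 -0.972]
 [ 0.003 -0.972  0.237]
 [-1.    -0.003  0.002]]
t [ 112   34  108   46 1658] [172.86610374  60.00844391]
t [349 129  21  20 271] [359.4095941  138.41697417]
t [390 128  20  19 292] [399.39383562 136.83219178]
t [322 166  20  20 221] [331.07239819 176.66968326]
s [419 224  40  30 283] [439.90106007 238.20848057]
s [216 247  24  33 602] [227.50166113 262.15614618]
s [234 288  27  37 790] [247.44050633 305.72531646]
s [205 328  29  40 939] [219.17678381 346.92332268]
```

View pics/t12.png

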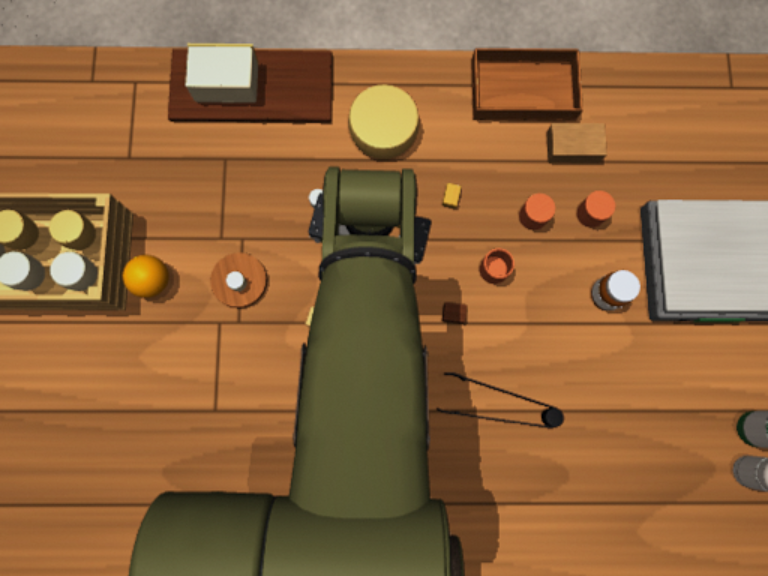

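View pics/s12.png

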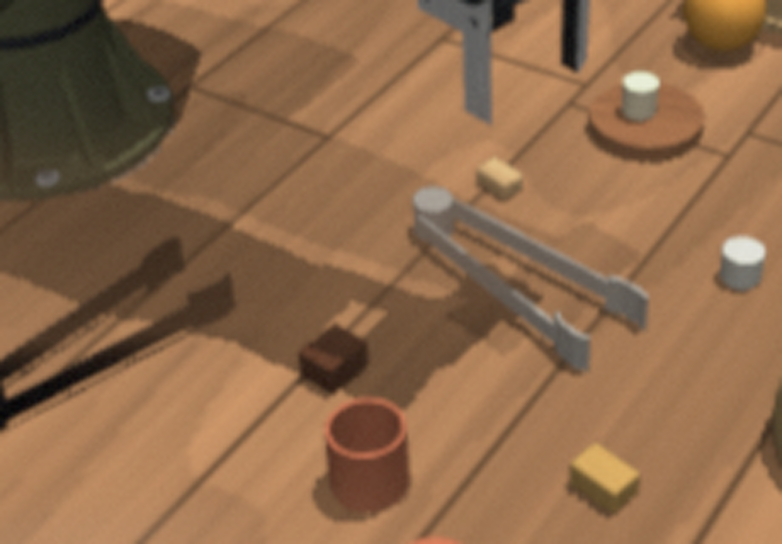

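```bash
python3 - <<'E'
from fk import *
o,p,R=cur()
rows(p,R,np.array([.5243,.0246,.06]),Rdown(-.24-np.pi/2))
E
```

```text
3 rows; end [0.5243 0.0247 0.06  ] [[-0.0, -0.238, -0.971], [-0.0, -0.971, 0.238], [-1.0, 0.0, 0.0]]
[[0.0465, 0.0004, 0.0, -0.01, 0.02, 0.05], [0.0465, 0.0004, 0.0, 0.0, 0.03, 0.05], [0.0466, 0.0003, 0.0001, -0.01, 0.02, 0.05]]
```

>>> step_arm --motion '[[[0.0465,0.0004,0,0,0,0.05],[0.0465,0.0004,0,0,0,0.05],[0.0465,0.0003,0,0,0,0.05],[0,0,0,0,0,0],[0,0,0,0,0,0]]]'

```text
time_s: 17.32
ee_pos: [0.5255, 0.0246, 0.062]
eef_rot: [3.015, 1.569, -0.366]
force: [-0.3, 0.8, -0.5]
grip_width: 0.0941
```

```bash
python3 - <<'E'
from fk import *
o,p,R=cur();print(p)
s=camera("scene")
g=p
P=[p+R.apply([0,y,z]) for y in(.047,-.047) for z in(-.008,.008)]
crop(s,200,130,340,240,5.6,"s13.png",proj(s,P))
rows(p,R,np.array([.5243,.0246,.003]),Rdown(-.24-np.pi/2),vmax=.02)
E
```

```text
[0.5254541  0.02460594 0.06204571]
3 rows; end [0.5243 0.0246 0.003 ] [[-0.0, -0.238, -0.971], [0.0, -0.971, 0.238], [-1.0, -0.0, 0.0]]
[[0.0197, 0.0001, 0.0004, 0.01, -0.03, 0.0], [0.0197, 0.0001, 0.0004, 0.0, -0.02, -0.01], [0.0196, 0.0001, 0.0004, 0.01, -0.03, 0.0]]
```

View pics/s13.png

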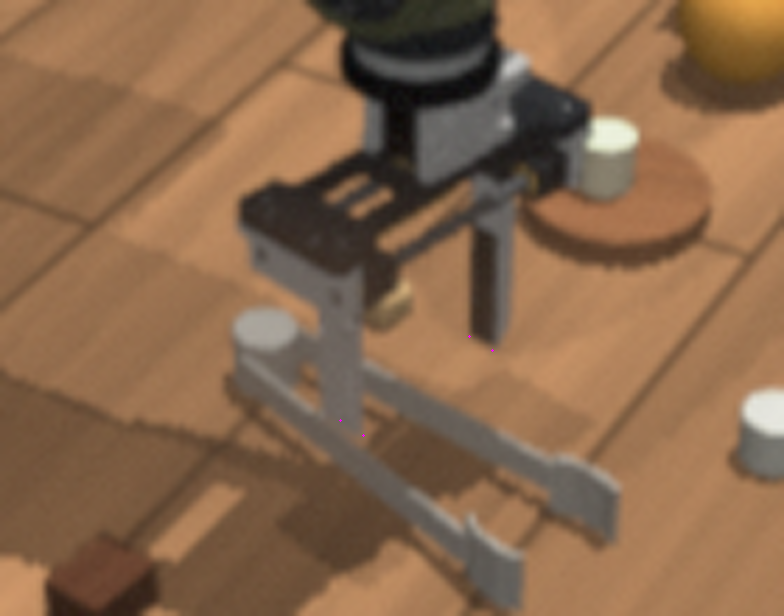

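>>> step_arm --motion '[[[0.019,0,0.0004,0,0,0],[0.019,0,0.0004,0,0,0],[0.015,0,0.0003,0,0,0],[0.004,0,0,0,0,0],[0,0,0,0,0,0]]]'

```text
time_s: 18.0
ee_pos: [0.5238, 0.0253, 0.0038]
eef_rot: [1.843, 1.57, -1.537]
force: [0.6, -0.9, 0.2]
grip_width: 0.094
```

```bash
python3 - <<'E'
from fk import *
o,p,R=cur();print(p,o["force"])
s=camera("scene")
crop(s,200,130,340,240,5.6,"s14.png")
E
```

```text
[0.52378745 0.0252508  0.00384309] [ 0.62121909 -0.85026941  0.16928115]
```

View pics/s14.png

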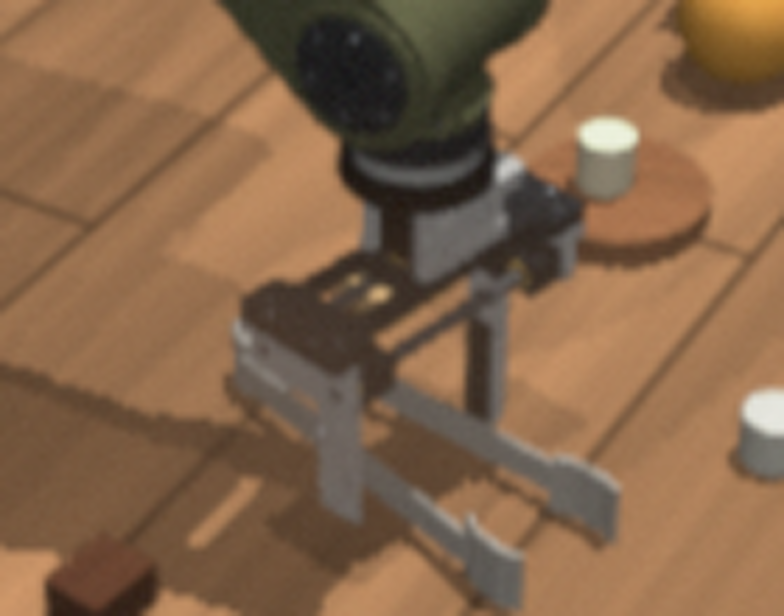

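>>> step_arm --motion '[[[0,0,0,0,0,0],[0,0,0,0,0,0],[0,0,0,0,0,0],[0,0,0,0,0,0],[0,0,0,0,0,0],[0,0,0,0,0,0],[0,0,0,0,0,0]]]' --fingers 0.053 --squeeze 25

```text
time_s: 18.92
ee_pos: [0.5236, 0.0252, 0.0034]
eef_rot: [1.475, 1.57, -1.905]
force: [0.1, -1.1, 1.9]
grip_width: 0.0533
```

>>> step_arm --motion '[[[0,0,0,0,0,0],[-0.01,0,0,0,0,0],[-0.02,0,0,0,0,0],[-0.03,0,0,0,0,0],[-0.03,0,0,0,0,0],[-0.02,0,0,0,0,0],[0,0,0,0,0,0]]]' --fingers 0.051

```text
time_s: 19.8
ee_pos: [0.524, 0.0254, 0.1148]
eef_rot: [3.052, 1.569, -0.328]
force: [-0.2, -0.5, -2.2]
grip_width: 0.0514
```

```bash
python3 - <<'E'
from fk import *
o,p,R=cur();print(p,o["force"],o["grip_width"],o["moment"])
s=camera("scene");t=camera("top")
crop(s,200,100,360,220,4.9,"s15.png")
P=np.r_[circ(.507,.287,.018,.055),circ(.5,.286,.052,.017),circ(.5,.286,.018,.017)]
crop(t,130,160,190,215,12,"t15.png",proj(t,P));crop(s,280,130,345,190,11,"s15b.png",proj(s,P))
E
```

```text
[0.52403154 0.0254468  0.11475714] [-0.18957495 -0.54766258 -2.17528364] 0.05137638595942466 [ 0.03826619  0.04439096 -0.04621141]
```

View pics/s15.png

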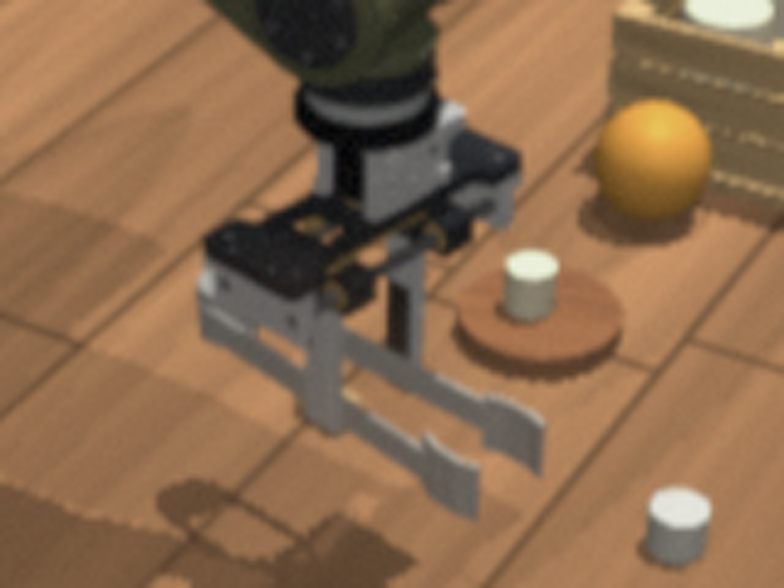

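View pics/t15.png

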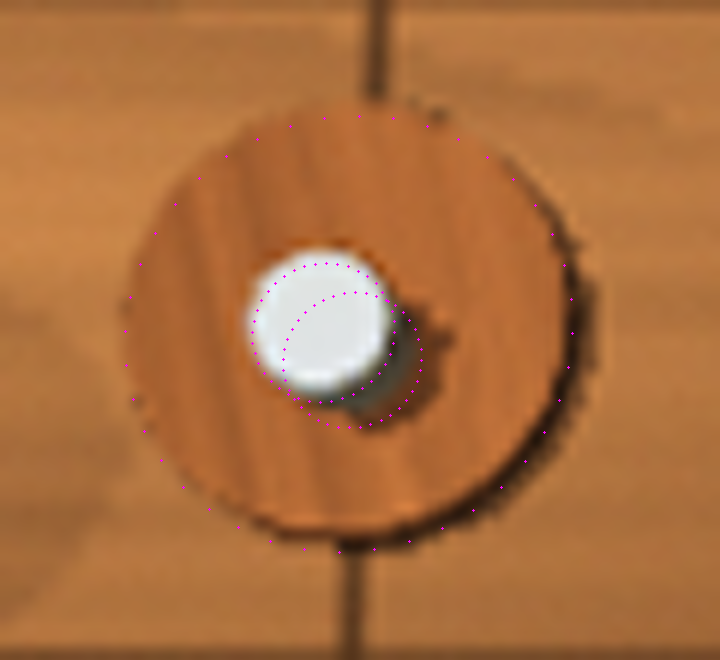

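View pics/s15b.png

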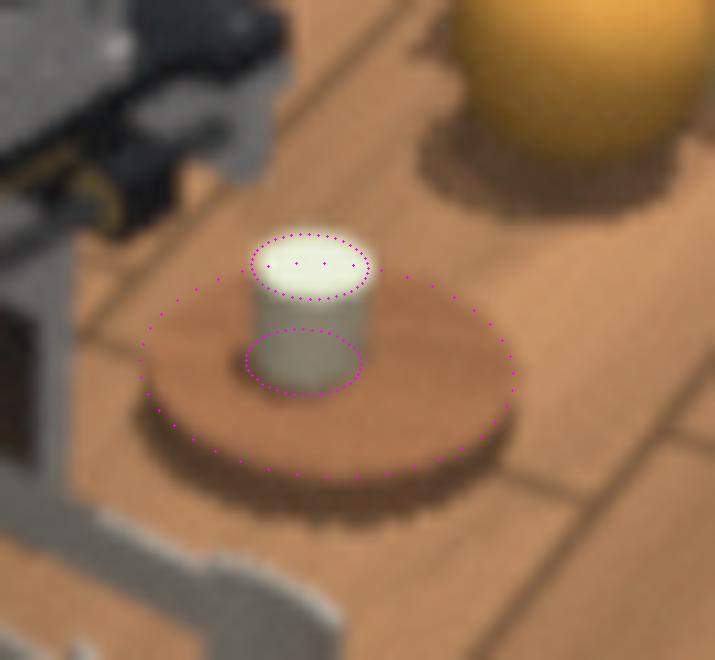

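```bash
python3 - <<'E'
from fk import *
o,p,R=cur()
p1=np.array([.5025,.1965,.13]);R1=Rdown(0.)
print(np.degrees((R.inv()*R1).as_rotvec()))
a=rows(p,R,p1,R1,wmax=8);print(chain(p,R,p1,R1,o["qpos"],4))
E
```

```text
[-1.03665272e+02  1.02396411e-01  2.69953793e-02]
13 rows; end [0.5025 0.1965 0.13  ] [[0.0, 1.0, 0.0], [-0.0, 0.0, -1.0], [-1.0, 0.0, 0.0]]
[[-0.0013, -0.0124, 0.0046, -7.97, 0.01, 0.0], [-0.0014, -0.013, 0.0029, -7.98, 0.01, 0.0], [-0.0013, -0.0132, 0.0011, -7.97, 0.0, 0.01], [-0.0014, -0.0132, -0.0008, -7.98, 0.01, 0.0], [-0.0013, -0.013, -0.0026, -7.97, 0.01, 0.0], [-0.0013, -0.0125, -0.0044, -7.98, 0.01, 0.0], [-0.0014, -0.0118, -0.0061, -7.97, 0.01, 0.0], [-0.0013, -0.0108, -0.0076, -7.97, 0.0, 0.01], [-0.0013, -0.0097, -0.0091, -7.98, 0.01, 0.0], [-0.0014, -0.0083, -0.0103, -7.97, 0.01, 0.0], [-0.0013, -0.0067, -0.0114, -7.98, 0.01, 0.0], [-0.0014, -0.0052, -0.0122, -7.97, 0.0, 0.0], [-0.0013, -0.0034, -0.0129, -7.98, 0.01, 0.01]]
[ 0.06  0.33  1.7  -0.    1.11  1.42] 0.0
[ 0.14  0.33  1.69 -0.    1.12  1.05] 0.0
[ 0.23  0.34  1.67 -0.    1.14  0.68] 0.0
[0.3  0.35 1.64 0.   1.15 0.3 ] 0.0
[3.04876662e-01 3.50879386e-01 1.63758376e+00 1.50049986e-12
 1.15312950e+00 3.04876662e-01]
```

>>> step_arm --motion '[[[-0.0013,-0.0124,0.0046,-7.97,0,0],[-0.0013,-0.013,0.0029,-7.97,0,0],[-0.0013,-0.0132,0.0011,-7.97,0,0],[-0.0013,-0.0132,-0.0008,-7.97,0,0],[-0.0013,-0.013,-0.0026,-7.97,0,0],[-0.0013,-0.0125,-0.0044,-7.97,0,0],[-0.0013,-0.0118,-0.0061,-7.97,0,0],[-0.0013,-0.0108,-0.0076,-7.97,0,0],[-0.0013,-0.0097,-0.0091,-7.97,0,0],[-0.0013,-0.0083,-0.0103,-7.97,0,0],[-0.0013,-0.0067,-0.0114,-7.97,0,0],[-0.0013,-0.0052,-0.0122,-7.97,0,0]]]'

```text
time_s: 21.4
ee_pos: [0.5039, 0.1835, 0.1275]
eef_rot: [-1.002, 1.568, -2.708]
force: [0.5, 0.1, -1.9]
grip_width: 0.051
```

>>> step_arm --motion '[[[-0.0013,-0.0034,-0.0129,-7.97,0,0],[0,0,0,0,0,0],[0,0,0,0,0,0]]]'

```text
time_s: 21.78
ee_pos: [0.5027, 0.1961, 0.1294]
eef_rot: [-0.996, 1.569, -2.571]
force: [0.2, 0.5, -1.2]
grip_width: 0.0512
```

```bash
cat >> fk.py <<'E'
def tongspts(p,R,gap,dz=-.0034):
    """outline of jaws from tcp pose; gap inside between jaws"""
    X=-R.apply([0,0,1]);Y=R.apply([0,1,0]);o=p+np.array([0,0,dz]);L=[]
    for sg in(1,-1):
        for z in(0,.036):
            for x in np.linspace(.07,.109,5): L.append(o+X*x+Y*sg*gap/2+[0,0,z])
    L+=list(circ(*(o-.11*X)[:2],o[2]+.036,.018))
    return np.array(L)
E
python3 - <<'E'
from fk import *
o,p,R=cur();print(p,o["force"],o["grip_width"],R.as_matrix().round(3))
s=camera("scene");t=camera("top")
P=np.r_[tongspts(p,R,.056),circ(.5025,.2865,.052,.017)]
crop(s,220,100,380,220,4.9,"s16.png",proj(s,P));crop(t,110,140,250,245,5.5,"t16.png",proj(t,P))
E
```

```text
[0.50273162 0.19607333 0.12937304] [ 0.17047167  0.45443775 -1.23802194] 0.051223530638552686 [[-0.002  1.    -0.004]
 [-0.001 -0.004 -1.   ]
 [-1.    -0.002  0.001]]
```

View pics/s16.png

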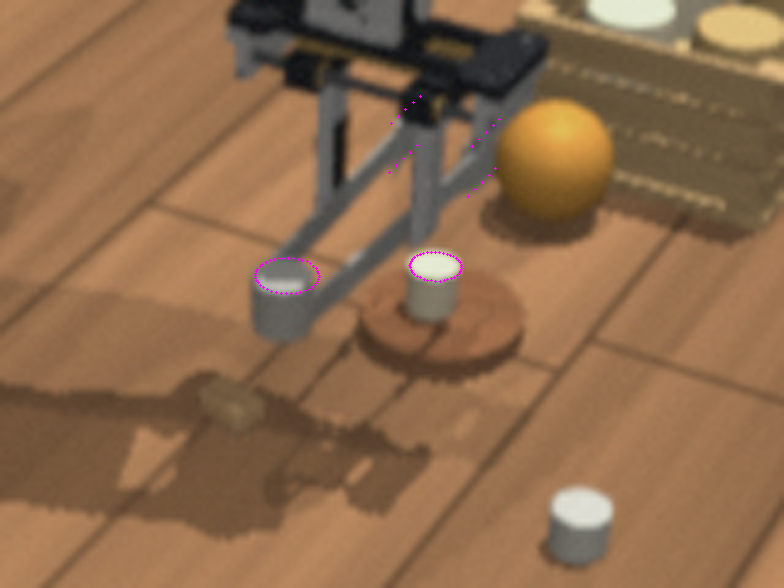

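View pics/t16.png

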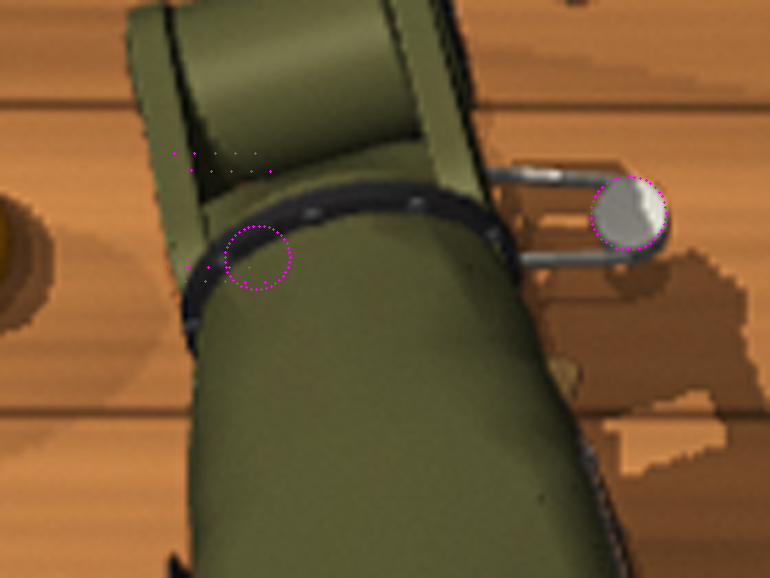

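>>> step_arm --motion '[[[0.02,0,-0.0002,0,0,0],[0.025,0,-0.0002,0,0,0],[0.015,0,0,0,0,0],[0,0,0,0,0,0],[0,0,0,0,0,0]]]'

```text
time_s: 22.5
ee_pos: [0.5034, 0.1969, 0.0709]
eef_rot: [0.805, 1.57, -0.767]
force: [-0.8, -0.1, -0.7]
grip_width: 0.0511
```

```bash
python3 - <<'E'
from fk import *
o,p,R=cur();print(p,o["force"],o["grip_width"],R.as_matrix().round(3))
s=camera("scene");t=camera("top")
P=np.r_[tongspts(p,R,.056)]
crop(s,250,120,350,195,7.5,"s17.png");crop(s,250,120,350,195,7.5,"s17o.png",proj(s,P))
E
```

```text
[0.50337845 0.19692236 0.0708868 ] [-0.76173599 -0.08808647 -0.70465336] 0.051148654207177444 [[ 0.     1.    -0.001]
 [-0.    -0.001 -1.   ]
 [-1.     0.     0.   ]]
```

View pics/s17.png

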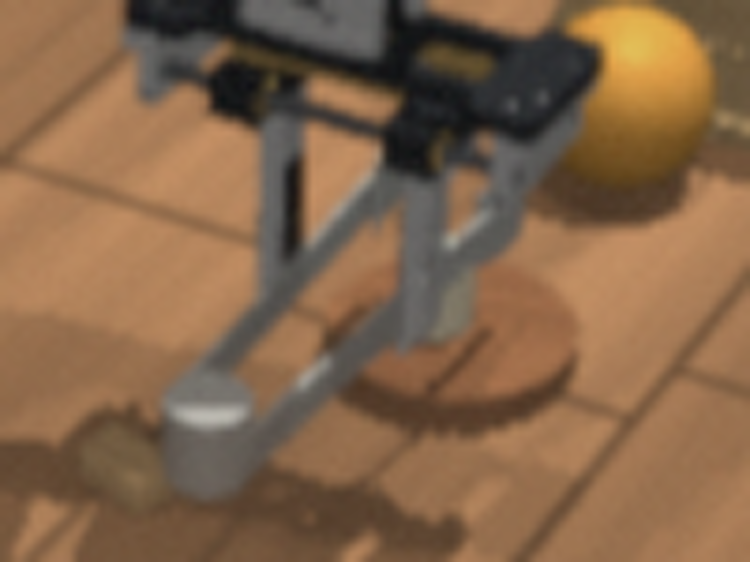

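View pics/s17o.png

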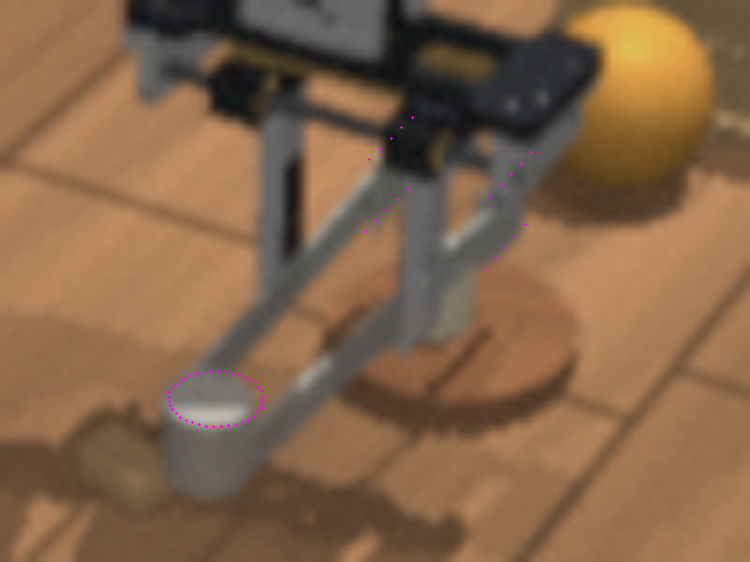

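>>> step_arm --motion '[[[0.012,-0.001,0,0,0,0],[0.012,0,0,0,0,0],[0.01,0,0,0,0,0],[0.006,0,0,0,0,0],[0.002,0,0,0,0,0],[0,0,0,0,0,0],[0,0,0,0,0,0]]]'

```text
time_s: 23.48
ee_pos: [0.5021, 0.1969, 0.0284]
eef_rot: [-0.19, 1.57, -1.762]
force: [-0.5, 0.4, -1.0]
grip_width: 0.0511
```

```bash
python3 - <<'E'
from fk import *
o,p,R=cur();print(p,o["force"],o["grip_width"])
s=camera("scene")
crop(s,250,120,350,195,7.5,"s18.png")
E
```

```text
[0.502089   0.19691535 0.02839872] [-0.53179973  0.42777889 -0.96018177] 0.05110239796379852
```

View pics/s18.png

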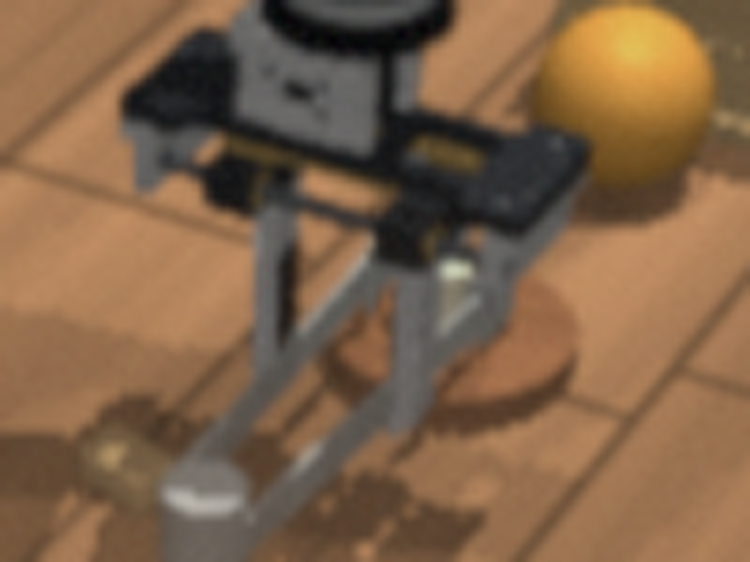

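>>> step_arm --motion '[[[0,0,0,0,0,0],[0,0,0,0,0,0],[0,0,0,0,0,0],[0,0,0,0,0,0],[0,0,0,0,0,0],[0,0,0,0,0,0],[0,0,0,0,0,0],[0,0,0,0,0,0]]]' --fingers 0.034 --squeeze 22

```text
time_s: 24.52
ee_pos: [0.5019, 0.1968, 0.0281]
eef_rot: [-0.683, 1.57, -2.255]
force: [-0.3, 0.0, -1.0]
grip_width: 0.0398
```

>>> step_arm --motion '[[[-0.003,0,0,0,0,0],[-0.01,0,0,0,0,0],[-0.015,0,0,0,0,0],[-0.012,0,0,0,0,0],[0,0,0,0,0,0],[0,0,0,0,0,0]]]'

```text
time_s: 25.28
ee_pos: [0.5018, 0.1968, 0.0679]
eef_rot: [-0.833, 1.57, -2.404]
force: [-0.2, -0.0, -2.1]
grip_width: 0.04
```

```bash
python3 - <<'E'
from fk import *
o,p,R=cur();print(p,o["force"],o["grip_width"])
s=camera("scene")
P=np.r_[tongspts(p,R,.034)]
crop(s,250,110,350,185,7.5,"s19.png");crop(s,250,110,350,185,7.5,"s19o.png",proj(s,P))
E
```

```text
[0.50177292 0.19678822 0.06789558] [-0.15329595 -0.02890048 -2.10212697] 0.039951664049477066
```

View pics/s19.png

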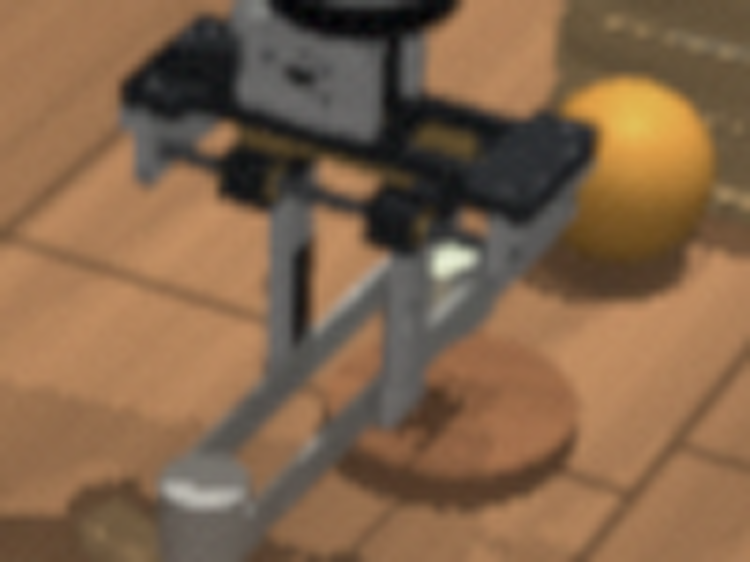

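>>> step_arm --motion '[[[-0.02,0,0,0,0,0],[-0.03,0,0,0,0,0],[-0.03,0,0,0,0,0],[-0.02,0,0,0,0,0],[0,0,0,0,0,0]]]'

```text
time_s: 25.95
ee_pos: [0.5024, 0.1971, 0.1688]
eef_rot: [1.459, 1.57, -0.113]
force: [0.0, 0.4, -1.5]
grip_width: 0.0399
```

```bash
python3 - <<'E'
from fk import *
o,p,R=cur();print(p,o["force"],o["grip_width"])
s=camera("scene");t=camera("top")
c=(.532,-.222)
P=np.r_[circ(*c,.06,.03),circ(*c,0,.03)]
crop(s,200,230,260,290,10,"s20.png",proj(s,P));crop(t,300,150,360,205,11,"t20.png",proj(t,P))
crop(s,240,80,380,185,5.5,"s20b.png")
E
```

```text
[0.50240783 0.19708317 0.16876676] [ 0.02144713  0.38591627 -1.52035849] 0.03989172749433391
```

View pics/s20.png

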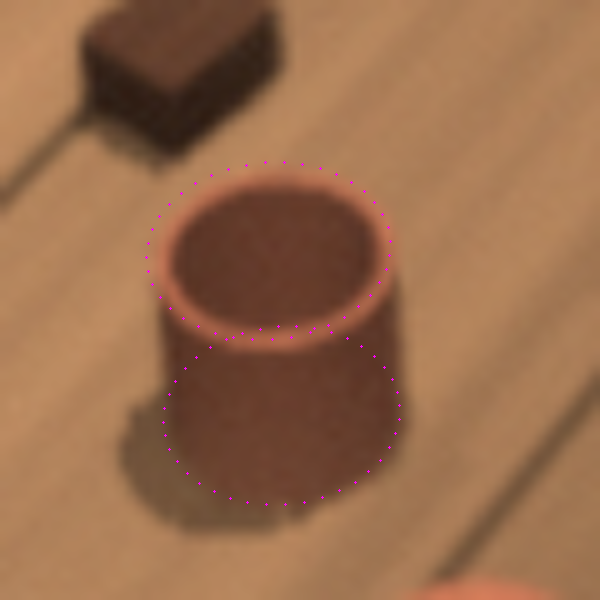

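View pics/t20.png

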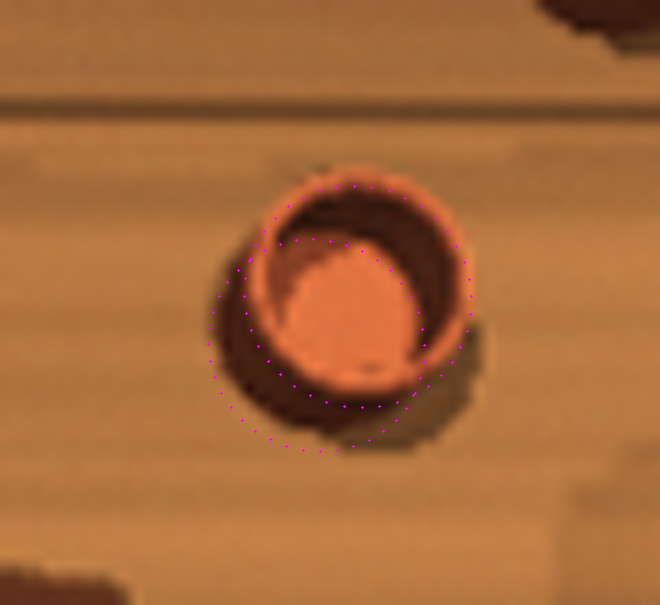

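View pics/s20b.png

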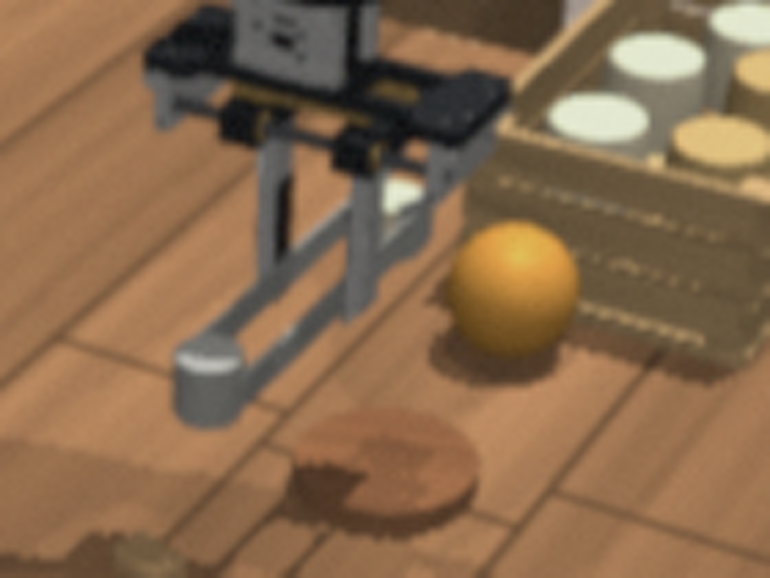

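```bash
python3 - <<'E'
from fk import *
o,p,R=cur()
T=-.4;c=np.array([.5365,-.2235])
p1=np.r_[c-.0895*np.array([np.cos(T),np.sin(T)]),.165];R1=Rdown(T-np.pi/2);print(p1)
rows(p,R,p1,R1,wmax=7.5);chain(p,R,p1,R1,o["qpos"],4)
s=camera("scene");t=camera("top")
P=np.r_[circ(*c,.06,.03),circ(*c,0,.03)]
crop(s,200,230,260,290,10,"s21.png",proj(s,P));crop(t,300,150,360,205,11,"t21.png",proj(t,P))
E
```

```text
[ 0.45406504 -0.18864706  0.165     ]
16 rows; end [ 0.454  -0.1887  0.165 ] [[0.0, -0.389, -0.921], [-0.0, -0.921, 0.389], [-1.0, 0.0, -0.0]]
[[0.0002, -0.0029, 0.0241, 7.05, 0.01, 0.0], [0.0001, 0.0, 0.0243, 7.06, 0.01, 0.0], [0.0002, 0.003, 0.0241, 7.05, 0.01, 0.0], [0.0001, 0.0059, 0.0235, 7.06, 0.01, 0.0], [0.0001, 0.0088, 0.0226, 7.05, 0.01, 0.0], [0.0002, 0.0115, 0.0214, 7.05, 0.01, 0.0], [0.0001, 0.0141, 0.0198, 7.06, 0.01, 0.0], [0.0001, 0.0163, 0.0179, 7.05, 0.01, 0.0], [0.0001, 0.0185, 0.0158, 7.06, 0.01, 0.0], [0.0002, 0.0202, 0.0134, 7.05, 0.01, 0.01], [0.0001, 0.0218, 0.0108, 7.05, 0.01, 0.0], [0.0001, 0.0228, 0.008, 7.06, 0.01, 0.0], [0.0001, 0.0238, 0.0052, 7.05, 0.01, 0.0], [0.0002, 0.0241, 0.0022, 7.06, 0.01, 0.0], [0.0001, 0.0243, -0.0007, 7.05, 0.01, 0.0], [0.0001, 0.024, -0.0037, 7.05, 0.01, 0.0]]
[ 0.13  0.23  1.71 -0.    1.21  0.62] 0.0
[-0.07  0.18  1.77 -0.    1.2   0.92] 0.0
[-0.27  0.17  1.78 -0.    1.19  1.21] 0.0
[-0.47  0.21  1.73  0.    1.2   1.5 ] 0.0
```

View pics/s21.png

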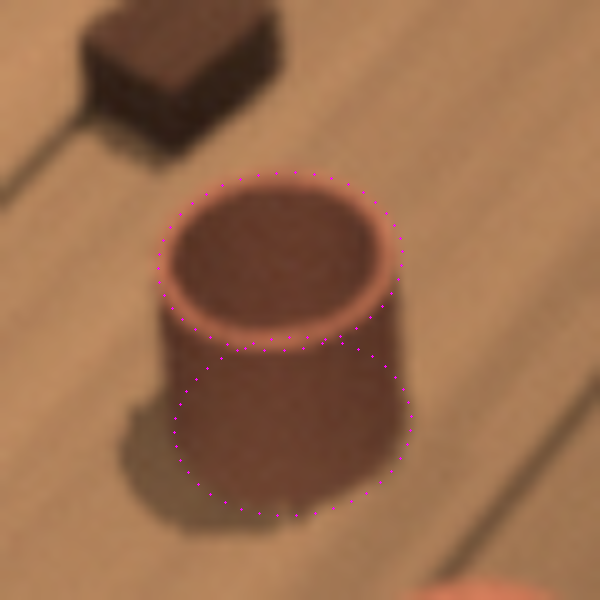

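View pics/t21.png

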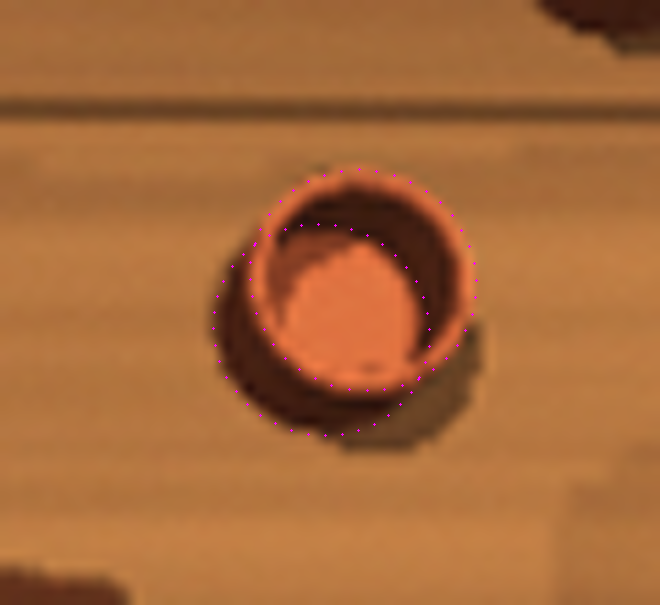

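Cup at about (0.535, -0.223). Swinging over now.

>>> step_arm --motion '[[[0,-0.0029,0.0241,7.05,0,0],[0,0,0.0243,7.05,0,0],[0,0.003,0.0241,7.05,0,0],[0,0.0059,0.0235,7.05,0,0],[0,0.0088,0.0226,7.05,0,0],[0,0.0115,0.0214,7.05,0,0],[0,0.0141,0.0198,7.05,0,0],[0,0.0163,0.0179,7.05,0,0]]]'

```text
time_s: 27.15
ee_pos: [0.4778, 0.0035, 0.1674]
eef_rot: [-0.295, 1.569, -2.855]
force: [-0.5, 0.4, -1.2]
grip_width: 0.0397
```

>>> step_arm --motion '[[[0,0.0185,0.0158,7.05,0,0],[0,0.0202,0.0134,7.05,0,0],[0,0.0218,0.0108,7.05,0,0],[0,0.0228,0.008,7.05,0,0],[0,0.0238,0.0052,7.05,0,0],[0,0.0241,0.0022,7.05,0,0],[0,0.0243,-0.0007,7.05,0,0],[0,0.024,-0.0037,7.05,0,0],[0,0,0,0,0,0],[0,0,0,0,0,0]]]'

```text
time_s: 28.4
ee_pos: [0.4545, -0.1879, 0.1679]
eef_rot: [0.472, 1.569, -3.067]
force: [-0.2, -0.1, -1.1]
grip_width: 0.0396
```

```bash
python3 - <<'E'
from fk import *
o,p,R=cur();print(p,o["force"],o["grip_width"],R.as_matrix().round(3))
X=-R.apply([0,0,1]);ch=p+.0895*X;b=p[2]-.0101;print(ch)
s=camera("scene");t=camera("top")
P=np.r_[circ(ch[0],ch[1],b,.017),circ(ch[0],ch[1],b+.034,.017),circ(.535,-.223,.06,.03)]
crop(s,150,170,290,280,5.5,"s22.png");crop(s,150,170,290,280,5.5,"s22o.png",proj(s,P))
crop(t,270,130,390,220,6.5,"t22.png");crop(t,270,130,390,220,6.5,"t22o.png",proj(t,P))
rows(p,R,np.r_[.535-.0895*X[0],-.223-.0895*X[1],.125],R,vmax=.015)
E
```

```text
[ 0.45446964 -0.18793203  0.16787578] [-0.20418708 -0.1058914  -1.13713438] 0.039616818910638264 [[-0.001 -0.386 -0.922]
 [-0.    -0.922  0.386]
 [-1.     0.001  0.001]]
[ 0.53701749 -0.22251654  0.16776094]
3 rows; end [ 0.4525 -0.1884  0.125 ] [[-0.001, -0.386, -0.922], [-0.0, -0.922, 0.386], [-1.0, 0.001, 0.001]]
[[0.0143, 0.0004, 0.0005, 0.0, 0.0, 0.0], [0.0143, 0.0004, 0.0006, 0.0, 0.0, 0.0], [0.0143, 0.0004, 0.0005, 0.0, 0.0, 0.0]]
```

View pics/s22o.png

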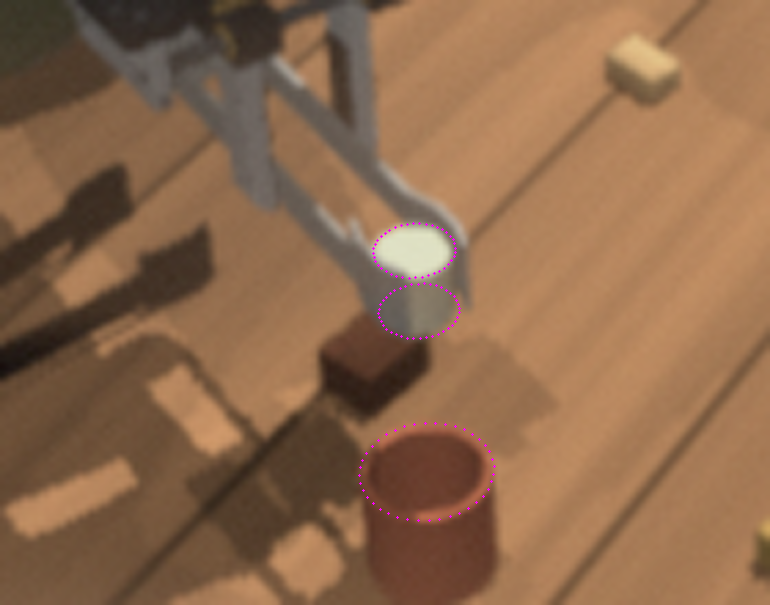

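View pics/t22o.png

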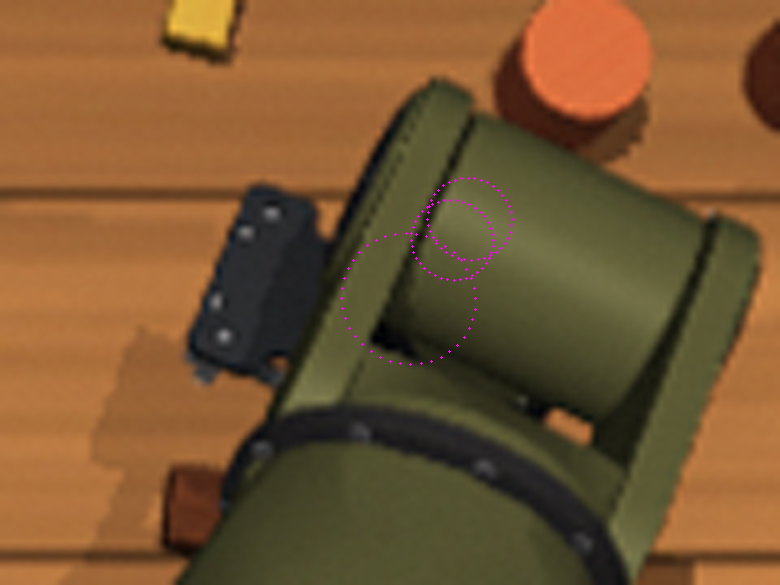

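>>> step_arm --motion '[[[0.012,0,0.0005,0,0,0],[0.015,0,0.0005,0,0,0],[0.012,0,0,0,0,0],[0.003,0,0,0,0,0],[0,0,0,0,0,0],[0,0,0,0,0,0],[0,0,0,0,0,0]]]'

```text
time_s: 29.38
ee_pos: [0.4538, -0.1882, 0.1267]
eef_rot: [1.921, 1.57, -1.619]
force: [-0.8, -0.1, -0.7]
grip_width: 0.0398
```

```bash
python3 - <<'E'
from fk import *
o,p,R=cur();print(o["time_s"],p,o["force"],o["grip_width"],o["joint_vel"].round(3))
X=-R.apply([0,0,1]);ch=p+.0895*X;b=p[2]-.0101;print(ch,b)
s=camera("scene");t=camera("top")
P=np.r_[circ(ch[0],ch[1],b,.017),circ(ch[0],ch[1],b+.034,.017),circ(ch[0],ch[1],.06,.03)]
crop(s,150,170,290,280,5.5,"s23o.png",proj(s,P))
cv2.imwrite("pics/s23.png",cv2.resize(s["pixels"][:,:,::-1],(768,576)));cv2.imwrite("pics/t23.png",cv2.resize(t["pixels"][:,:,::-1],(768,576)))
E
```

```text
29.375 [ 0.45380827 -0.18823755  0.126731  ] [-0.76587373 -0.061425   -0.71210539] 0.03982326704346893 [-0.    -0.     0.002  0.     0.     0.001]
[ 0.53628203 -0.22299857  0.1267617 ] 0.11663100187470848
```

View pics/s23o.png

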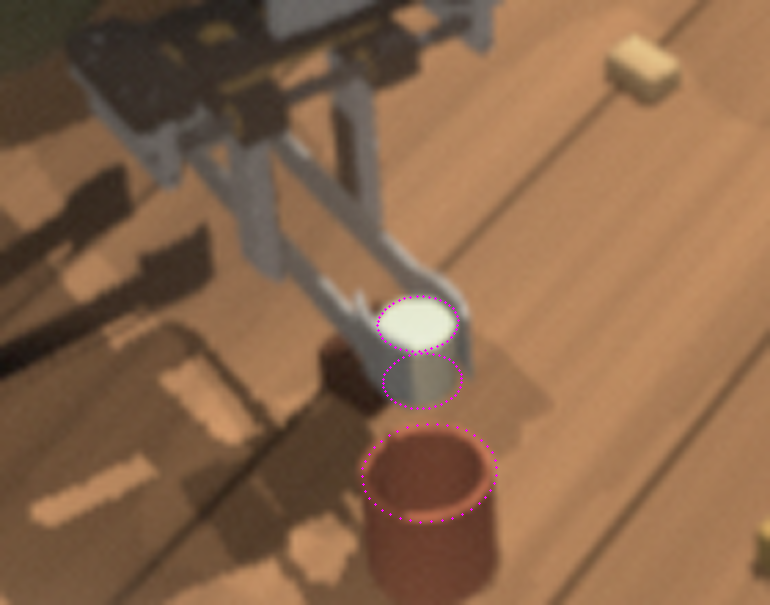

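View pics/s23.png

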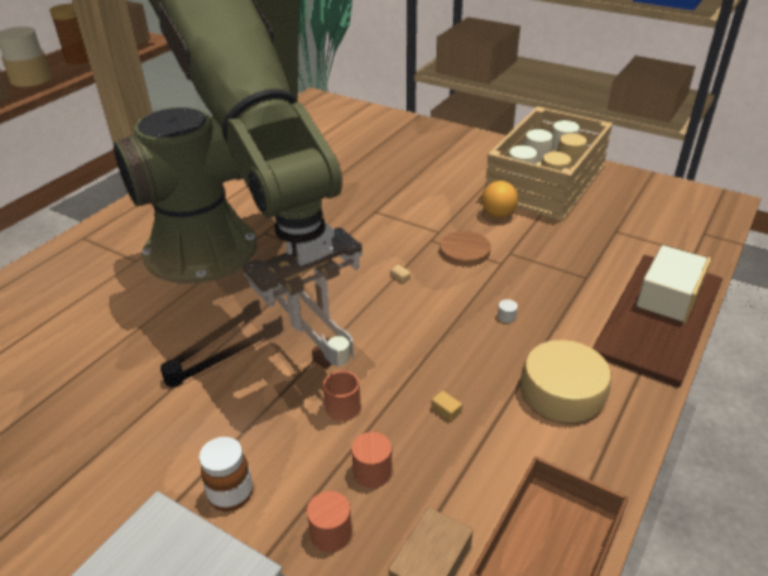

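View pics/t23.png

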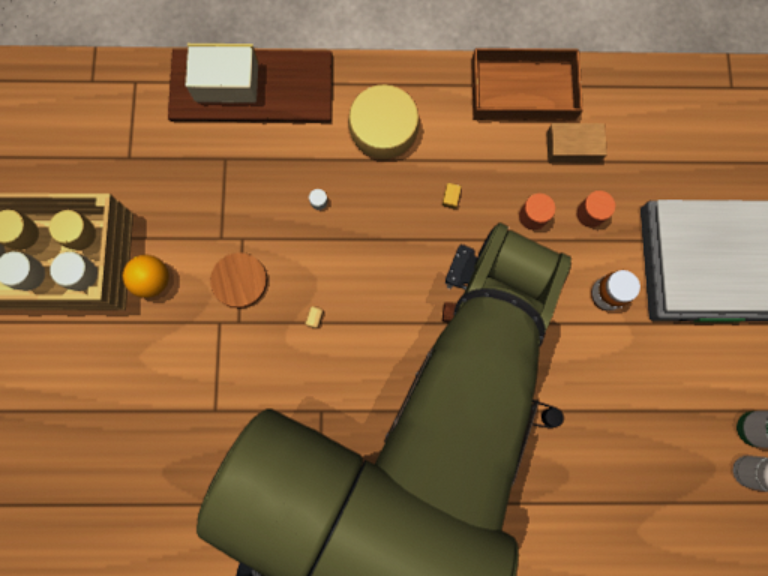

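The cheese at (338,349) in the scene view is held over the cup mouth at (342,384). Its underside is about 5.6 cm above the rim and its centre is within about 2-3 mm of the cup's. The other goods look unmoved, and the arm is at rest.

```bash
python3 -c "
from station import ticket,get_obs
print(ticket.hand_in());print(get_obs()['grip_width'])"
```

```text
the job is handed in; nothing more can be done
None
the job is handed in; nothing more can be done
```

I turned the cup mouth-up on the counter and released it. Then I picked the cheese off its stand with the steel tongs and handed in while holding it over the cup. The arm finished at about 29 s of the 72 s allowed.

- **Cup:** I gripped it from the side, rolled it 180° and set it down leaning about 26°. I then loosened the grip so it settled upright, and the pictures show it standing mouth-up at about (0.535, -0.223).
- **Cheese:** Its underside was at about z = 0.117 m, roughly 5.6 cm above the rim. By the scene camera it was within about 2–3 mm of the cup's axis. The grip held steady at 39.8 mm, and only the tongs touched the cheese.
- **Other goods:** In the last pictures they looked unmoved, the two other cups and the black tongs among them. The arm hid part of the walnut box and most of the black tongs from above, but both show in the scene view. No force reading suggested contact with anything else.
- **Checks that fell short:** The two cameras disagreed by about 2 mm on the cup's position. The top camera could not confirm the final centring because the arm blocked its view. The grip reading after hand-in returned no data, because the station had closed by then.

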